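Load the lid rack and run it into the sanitiser

TASK

Sanitise the canister lids: move the cocoa jar that stands in the way at the sanitiser's mouth onto the cork mat, and stand every lid from the white draining stand on edge in the blue rack, one to a slot and roughly centred. Only once all lids are in, slide the rack by its yellow grip under the clear hood until it is fully home against the stop, then throw the red start lever fully over. Leave the red tin, the steel pitcher and the blue-banded milk carton where they are.

Things in the scene. Friction and masses are not known exactly. Their poses are not given: they have to be found in the camera images.
- rack: loose blue rack, plate 168 (x) x 130 (y) x 8 mm, 0.55 kg; origin under its centre, +x end enters the sanitiser first. Slots across it at x = -60, -20, 20, 60 mm, each a 16 mm gap between wire hoops 104 wide (y), hoop tops at z = 46, slot floor z = 8 mm. A neck (30 wide, 8 high) leads to the grip block at x = -145
- rack_grip (a point): in the rack's yellow upright grip block, 14 (rack x) x 42 (y) mm, top at 64 mm; the point is on its centre line, 45 mm above the counter; axes as the rack
- stand: white draining stand, fixed, 255 (x) x 126 (y) mm, floor 8 mm thick; origin under its centre. Four slots between wire hoops at x = -87, -29, 29, 87 mm, leaning 0.20 rad towards the stand's -x (hoop tops 44 mm up)
- sanitiser: fixed; origin on the counter mid-mouth, +x the way in. Tunnel y = -72..72 mm, clear roof z = 104..110, stop at x = 170 (machine body to x = 300, y = -110..150, 170 high). No floor: the rack slides on the counter. Flared guides 26 high before the mouth, out to x = -44, y = +-98 mm. Control box x = 5..175, y = 78..150, 55 high
- start_lever (a joint): red start lever on top of the control box, rad: 0 leans towards the mouth (sanitiser -x), 1.0 = fully over, leaning to the sanitiser's +x; stays where it is left
- start_lever_tip (a point): tip of the start lever
- jar: cocoa jar with a red cap, standing in front of the mouth: diameter 66, height 95 mm; origin at the centre of its underside
- mat: round cork mat, fixed, diameter 120, 4 mm thick; origin at the centre of its underside
- lid0: beige canister lid with a round blue sticker, a flat slab 10 (x) x 110 (y) x 80 mm (z), 70 g; origin at its centre, z up along its 80 mm height. Starts leaning (0.2 to 0.35 rad) in a slot of the draining stand; seated in the rack its centre is 48 mm above the counter. Absent in some starts
- lid1: beige canister lid with a round green sticker, a flat slab 10 (x) x 110 (y) x 80 mm (z), 70 g; origin at its centre, z up along its 80 mm height. Starts leaning (0.2 to 0.35 rad) in a slot of the draining stand; seated in the rack its centre is 48 mm above the counter. Absent in some starts
- lid2: beige canister lid with a round red sticker, a flat slab 10 (x) x 110 (y) x 80 mm (z), 70 g; origin at its centre, z up along its 80 mm height. Starts leaning (0.2 to 0.35 rad) in a slot of the draining stand; seated in the rack its centre is 48 mm above the counter. Absent in some starts
- lid3: beige canister lid with a round yellow sticker, a flat slab 10 (x) x 110 (y) x 80 mm (z), 70 g; origin at its centre, z up along its 80 mm height. Starts leaning (0.2 to 0.35 rad) in a slot of the draining stand; seated in the rack its centre is 48 mm above the counter. Absent in some starts
- carton_a: bystander, leave alone: milk carton with a blue band, 70 x 70 x 190 mm; origin at the centre of its underside
- pitcher: bystander, leave alone: steel milk pitcher, 84 mm wide, 100 high; origin at the centre of its underside
- tin: bystander, leave alone: small red tin with a steel cap, diameter 52, height 55 mm; origin at the centre of its underside
Things that resemble listed ones, but are neither listed nor needed, are in the scene too. Leave any turquoise look-alike of the lid1 alone.

How it is judged:
By the outcome, as a careful person would: the job done as asked, in the order asked, and still so for the second after the job is handed in, with the robot touching nothing.
Of lid0, lid1, lid2, lid3 only 2 to 4 are there at a start; the rules pass over those that are not, and their reading is None.
At some moment in a run one of rack may be knocked a few centimetres aside while the robot is not near it.
It also fails if it takes over 210 s, if anything falls off the work surface, if the arm or the gripper's body presses on something with over 40 N, if the wrist force passes 120 N, or if a joint passes its speed limit or range.

ROBOT

A 7-joint arm with a two-finger parallel gripper is mounted at the origin on the work surface. World frame = base frame: x ahead of the robot, y to its left, z up, the work surface at z = 0. Lengths are in m, angles in rad, forces in N, time in s.
With the tool pointing down it reaches from about 0.425 to 0.925 m from the base axis. Payload 6.8 kg.
Tool frame: the origin (TCP) lies between the finger pads; the fingertips stand r.tcp_to_tips ahead of it and the grasp point (between the pads) is the TCP (r.tcp_to_tips is the distance from the TCP to the fingertips, in m); z points along the fingers, y is the line along which they close (so a half turn about z gives the same grasp; the last joint's range is limited). The gripper opens to 85 mm and grips with 20 to 120 N. Pads are 22 mm wide; open, the fingers measure 114 mm over their backs; the gripper's body (76 mm by 85 mm) begins 54 mm behind the grasp point. The pads swing forward as they close: fully open they stand 13 mm farther back than shut.
Start: joints at [1.001, 0.477, 0.022, 1.555, -0.011, 1.109, -0.083], TCP at [0.301, -0.604, 0.25] pointing down, gripper open.
Joint ranges: [-2.96, 2.96], [-0.34, 2.1], [-1.41, 1.46], [0.24, 2.44], [-1.37, 4.51], [0.17, 1.92], [-2.96, 2.96]. Speed limits (rad/s): [2.39, 2.39, 3.14, 3.14, 3.14, 3.14, 3.14].

INTERFACE

Orientations are given as a rotation vector (axis times angle).
In Python, from bench import r gives the robot as it stands.
- The arm moves only by the tool servo_tool, never from a script. Its argument "commands" is a list of rows, each a list of 2 entries, a list of its own where there are three numbers: the shift along the tool's x, y, z normalised to -1 to 1, where 1 is 250 mm, then the turn, a rotation vector about the tool's x, y, z normalised to -1 to 1, where 1 is 90 degrees. In form: [[[dx, dy, dz], [ax, ay, az]], ...]. A call has 1 to 20 rows; each row is the pose to reach, as a shift and turn from the pose commanded when the call began, along the tool's axes at that moment; what a row does not reach only later rows make up. A row lasts 1/10 s, in which the tool goes at most 50 mm and 8.59 degrees, less where a joint would pass 70% of its speed; a pose out of reach is approached as far as the arm can. A call with a number of a shift or a turn outside -1 to 1 is refused whole. A call with a gripper value outside its range is refused whole. "claw" is the closure, from 0 (fully open) to 1 (shut), set as the call begins (left out, the last holds). The fingers move at their own pace and stop on an object; "squeeze" is the grip in N (left out, the last holds). Time passes only in rows, so rows that repeat a pose let the fingers close. It gives the time, the measured TCP pose, the force, the opening and the grip force at its end, in the units of the state.
- r.get_obs(): the state, without advancing time (a new reading comes with each control period).
- r.grab_frame(name): name is "scene" or "top" or "wrist"; returns (picture, depth): 384x512x3 uint8, red, green, blue; 384x512 float32, m along the optical axis (not along the pixel's ray), 0 where there is no reading.
- r.camera_model(name): a dict with "fx", "fy", "cx", "cy" (pixels), "extrinsics" (4x4, takes a point from camera to world coordinates); the wrist camera has in their place "hand_eye" (4x4, takes a point from camera to tool coordinates, whose origin is the TCP and whose axes are the flange's). Camera axes: x right, y down, z forward; pixel columns grow to the right and rows downward; lengths in m; the calibration is good to about 2 mm. The wrist camera is an equidistant fisheye: a pixel r from the principal point sees the ray r / f radians off the axis. A picture is of the moment at which its call begins: read the wrist's pose just before it. camera_model takes no time and is no camera call.
- r.hand_in(): hands the job in; it is judged then, once.
Trained networks look in the newest picture that a camera, given by its name, has taken for a name from the list of things; names that differ only in an ending like _2 or _b are one class to them, and where a whole thing is asked for, a point or a joint stands for the part that bears it (a point fixed in the world has none). Each returns a list of dicts, best first, with "confidence" (0 to 1); they miss things now and then, are a little off and sometimes report something else, mostly with a low value. They report only what shows in the picture. A call takes as long as a camera call. They do not tell look-alikes from the thing itself.
- r.boxes_of(camera, target): "uv" ([column, row] in pixels, amid what is visible of it).
- r.mark_of(camera, target): "uv" ([column, row] in pixels: a listed point, or the origin of a listed thing).
The state is a dict: "clock": time; "joints": joint angles; "qvel": joint speeds; "tau": joint torques, N m; "tcp_pos": TCP position; "orientation": TCP orientation; "contact_force": force on the tool from outside, world axes, zero at the start; "moment": the same for the moment, N m; "grip_width": finger opening in m; "gripper_force": force on a finger pad.
Only numpy, scipy, OpenCV 4.12 (cv2) and the standard library are available. Lean on these libraries where they do the work, as an engineer would, in place of code of your own. Each camera call takes 0.05 s, during which the arm holds its last target. There are 200 camera calls.

## Working session

There is one attempt and no reset: what is moved stays moved. The work goes in short steps, Python scripts to look and compute and a tool call to move; the robot and the scene stay as the last step left them, time stands still between calls to the robot, and variables do not carry over. Pictures are saved under pics/ and viewed, at most 14 in all, crops included, and the job is handed in when it is done.

Besides the shell and the picture viewer there is one more tool, called after "Emit:" as name(argument=value, ...), one argument or row to a line, values as JSON. servo_tool: Moves the arm, as the interface text tells. Scaled input: -1 to 1 covers 250 mm each way for a shift and 90 degrees each way for a turn. Its arguments: {"type":"object","properties":{"commands":{"type":"array"},"claw":{"type":"number"},"squeeze":{"type":"number"}},"required":["commands"]}

```bash
ls; mkdir -p pics; cat > h.py <<'E'
import numpy as np, cv2
from bench import r
from scipy.spatial.transform import Rotation as R
def T():
    o=r.get_obs(); M=np.eye(4); M[:3,:3]=R.from_rotvec(o['orientation']).as_matrix(); M[:3,3]=o['tcp_pos']; return M
def ext(n):
    c=r.camera_model(n)
    return c, (T()@np.array(c['hand_eye']) if n=='wrist' else np.array(c['extrinsics']))
def ray(n,uv):
    c,E=ext(n); x=(uv[0]-c['cx'])/c['fx']; y=(uv[1]-c['cy'])/c['fy']
    if n=='wrist':
        t=np.hypot(x,y); s=np.sin(t)/max(t,1e-9); d=np.array([x*s,y*s,np.cos(t)])
    else: d=np.array([x,y,1.])
    return E[:3,3],E[:3,:3]@d
def atz(n,uv,z):
    o,d=ray(n,uv); return o+d*(z-o[2])/d[2]
def cloud(n,D):
    c,E=ext(n); v,u=np.mgrid[:D.shape[0],:D.shape[1]]; x=(u-c['cx'])/c['fx']; y=(v-c['cy'])/c['fy']
    if n=='wrist':
        t=np.hypot(x,y); k=np.where(t>1e-9,np.tan(np.minimum(t,1.5))/np.maximum(t,1e-9),1); x=x*k;y=y*k
    P=np.stack([x*D,y*D,D],-1)@E[:3,:3].T+E[:3,3]; P[D==0]=np.nan; return P
def save(n,im): cv2.imwrite('pics/%s.png'%n,im[...,::-1])
E
cat > a.py <<'E'
from h import *
print({k:np.round(v,3) for k,v in r.get_obs().items()}, r.tcp_to_tips)
t={}
ims=[]
for n in('top','scene'):
    im,D=r.grab_frame(n); np.save(n+'D.npy',D); np.save(n+'I.npy',im); P=cloud(n,D); np.save(n+'P.npy',P); save(n+'0',im)
    for k in 'rack rack_grip stand sanitiser start_lever_tip jar mat lid0 lid1 lid2 lid3 carton_a pitcher tin'.split():
        for d in r.mark_of(n,k)[:3]:
            u,v=d['uv']; 
            print(n,k,round(d['confidence'],2),np.round(d['uv']),'z0:',np.round(atz(n,d['uv'],0),3)[:2],'cloud',np.round(P[int(np.clip(v,0,383)),int(np.clip(u,0,511))],3))
E
python3 a.py
```

```text
pics
{'clock': np.float64(0.0), 'joints': array([ 1.001,  0.478,  0.022,  1.556, -0.012,  1.109, -0.083]), 'qvel': array([-0.   , -0.001,  0.001, -0.001,  0.   , -0.002,  0.001]), 'tau': array([-1.0000e-03, -5.9645e+01,  1.6080e+00, -2.8120e+01,  1.3000e-02,
        9.0000e-03,  0.0000e+00]), 'tcp_pos': array([ 0.3  , -0.604,  0.249]), 'orientation': array([-3.056e+00, -7.190e-01,  1.000e-03]), 'contact_force': array([-0.594, -0.472,  0.496]), 'moment': array([0.013, 0.008, 0.018]), 'gripper_force': np.float64(0.0), 'grip_width': np.float64(0.085)} 0.019
top rack 0.82 [215. 169.] z0: [0.617 0.018] cloud [0.618 0.018 0.008]
top rack 0.6 [300. 138.] z0: [ 0.727 -0.273] cloud [nan nan nan]
top rack_grip 0.97 [260. 162.] z0: [ 0.643 -0.136] cloud [ 0.634 -0.135  0.061]
top stand 0.82 [322. 199.] z0: [ 0.518 -0.349] cloud [ 0.519 -0.347  0.006]
top stand 0.26 [203. 123.] z0: [0.779 0.065] cloud [0.782 0.068 0.001]
top sanitiser 0.67 [156. 174.] z0: [0.599 0.222] cloud [ 0.601  0.224 -0.006]
top start_lever_tip 0.57 [137. 205.] z0: [0.489 0.281] cloud [0.479 0.237 0.154]
top jar 0.94 [176.
[... 2469 characters left out ...]
355  0.056]
scene lid2 0.9 [173. 231.] z0: [ 0.556 -0.369] cloud [ 0.605 -0.361  0.044]
scene lid2 0.87 [114. 225.] z0: [ 0.505 -0.548] cloud [ 0.515 -0.546  0.009]
scene lid3 0.93 [175. 214.] z0: [ 0.475 -0.366] cloud [ 0.544 -0.355  0.056]
scene lid3 0.9 [173. 231.] z0: [ 0.556 -0.369] cloud [ 0.605 -0.361  0.044]
scene lid3 0.87 [114. 225.] z0: [ 0.505 -0.548] cloud [ 0.515 -0.546  0.009]
scene carton_a 0.71 [207. 277.] z0: [ 0.747 -0.271] cloud [ 0.791 -0.268  0.051]
scene pitcher 0.57 [344. 273.] z0: [0.782 0.074] cloud [0.816 0.057 0.041]
scene pitcher 0.55 [307. 231.] z0: [0.612 0.019] cloud [0.622 0.014 0.009]
scene tin 0.5 [251. 195.] z0: [ 0.408 -0.124] cloud [ 0.44  -0.128  0.026]
```

```bash
python3 - <<'E'
import cv2
a=cv2.imread('pics/top0.png');b=cv2.imread('pics/scene0.png')
cv2.imwrite('pics/t1.png',cv2.resize(a[90:250,60:440],None,fx=2.1,fy=2.1,interpolation=2))
cv2.imwrite('pics/s1.png',cv2.resize(b[130:310,80:480],None,fx=2,fy=2,interpolation=2))
E
```

```text
(no output)
```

View pics/t1.png

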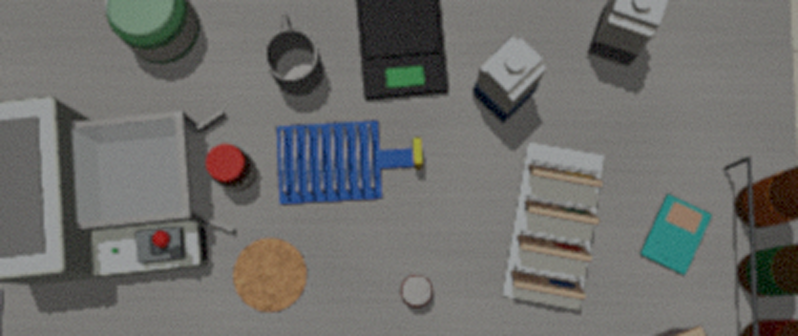

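View pics/s1.png

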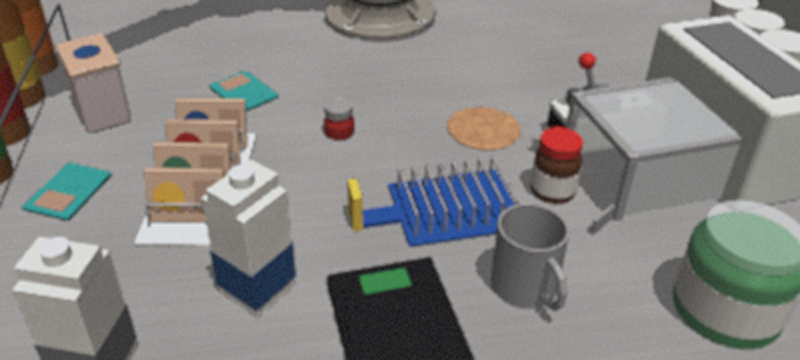

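Top crop: four lids in the stand (yellow 565,172; green 562,210; red 555,247; blue 548,284). Their look-alikes are a turquoise lid lying flat at (677,234) and another turquoise slab by the blue sticker, neither of them wanted. The jar is at (227,163), mat (270,275), rack (330,162), lever ball (160,240). The tin is at (417,290), pitcher (293,60) and banded carton (510,77). The second carton and the green canister are extras. Next I'll measure from the clouds.

```bash
cat > m.py <<'E'
from h import *
def hsv(im): return cv2.cvtColor(im,cv2.COLOR_RGB2HSV).astype(int)
def rect(p):
    (c,s,a)=cv2.minAreaRect((p[:,:2]*1000).astype(np.float32)); return np.round(c,1),np.round(s,1),round(a,2)
for n in('top','scene'):
    I=np.load(n+'I.npy');P=np.load(n+'P.npy');H=hsv(I);h,s,v=H[...,0],H[...,1],H[...,2];x,y,z=P[...,0],P[...,1],P[...,2]
    red=((h<8)|(h>172))&(s>150)&(v>90)
    j=P[red&(abs(y-.14)<.08)&(x>.5)&(x<.7)&(z>.085)&(z<.11)]; print(n,'jar cap',len(j),rect(j),np.median(j[:,2]))
    j=P[red&(abs(y-.24)<.06)&(x>.4)&(x<.56)&(z>.1)]; print('lever',len(j),j.mean(0).round(3),j.min(0).round(3),j.max(0).round(3))
    b=P[(h>105)&(h<125)&(s>120)&(x>.5)&(x<.72)&(abs(y-.0)<.14)&(abs(z-.006)<.008)]; print('rack',len(b),rect(b))
    g=P[(h>22)&(h<34)&(s>120)&(abs(y+.135)<.06)&(x>.55)&(x<.72)&(z>.055)]; print('grip',len(g),rect(g),np.median(g[:,2]))
    c=P[(h>5)&(h<22)&(s>70)&(abs(y-.1)<.09)&(x>.33)&(x<.51)&(abs(z)<.015)]; print('mat',len(c),rect(c))
    st=P[(s<30)&(v>150)&(abs(y+.35)<.13)&(x>.36)&(x<.7)&(abs(z-.006)<.012)]; print('stand',len(st),rect(st))
    l=P[(h<20)&(s>35)&(s<140)&(v>120)&(abs(y+.35)<.1)&(x>.36)&(x<.68)&(z>.07)&(z<.11)]
    for k in np.unique(np.round(l[:,0]/.02)): pass
    lab=cv2.kmeans(l.astype(np.float32)[:, :2],4,None,(3,50,1e-4),5,2)[1].ravel()
    for k in range(4): print('lid',len(l[lab==k]),rect(l[lab==k]),np.percentile(l[lab==k][:,2],[5,50,95]).round(3))
E
python3 m.py; python3 -c "
from h import *
print(r.camera_model('wrist')['hand_eye'],r.camera_model('wrist')['fx'])"
```

```text
top jar cap 239 (array([604.8, 165.3]), array([55.1, 53.2]), 64.51) 0.09391129847889768
lever 43 [0.482 0.24  0.152] [0.473 0.231 0.143] [0.492 0.251 0.159]
rack 1234 (array([624.6, -12.5]), array([128.4, 218.5]), 3.49)
grip 42 (array([ 630.6, -130.4]), array([38.9,  9.9]), 0.63) 0.0634010186071875
mat 960 (array([438. , 105.6]), array([117.1, 117. ]), 78.23)
stand 441 (array([ 525.1, -350.8]), array([121.2, 250.5]), 80.2)
lid 97 (array([ 473.3, -341.4]), array([107.3,   9.7]), 80.26) [0.08  0.085 0.09 ]
lid 92 (array([ 588.3, -360.8]), array([105.6,  11.9]), 82.82) [0.08  0.085 0.089]
lid 95 (array([ 529.6, -355. ]), array([107.1,  10.4]), 79.58) [0.081 0.084 0.089]
lid 98 (array([ 416.1, -331.6]), array([105.3,   8.9]), 80.33) [0.082 0.085 0.09 ]
scene jar cap 243 (array([608.8, 167.4]), array([52.8, 60.5]), 72.31) 0.09477408711360646
lever 39 [0.492 0.24  0.149] [0.48 0.23 0.14] [0.498 0.251 0.156]
rack 1273 (array([627.9,  -7.3]), array([129.5, 220.7]), 4.15)
grip 53 (array([ 635.3, -128.2]), array([13.6, 43.5]), 88.65) 0.06379323005040116
mat 595 (array([441.7, 108.8]), array([117.9, 116.2]), 88.12)
stand 2390 (array([ 530.1, -350.1]), array([259.8, 339.5]), 90.0)
lid 273 (array([ 592.7, -358.4]), array([107.5,  16.3]), 79.66) [0.071 0.08  0.087]
lid 198 (array([ 423.5, -330.5]), array([105.7,  14.6]), 79.56) [0.071 0.079 0.087]
lid 241 (array([ 479.5, -339.7]), array([106. ,  17.4]), 80.21) [0.071 0.08  0.087]
lid 243 (array([ 535.1, -353.4]), array([108.9,  14.6]), 78.87) [0.071 0.08  0.087]
[[ 3.31191360e-04 -9.55687714e-01 -2.94382205e-01  7.49215898e-02]
 [ 9.99999944e-01  3.04226073e-04  1.37393566e-04  1.55562391e-03]
 [-4.17466006e-05 -2.94382234e-01  9.55687762e-01 -1.23407219e-01]
 [ 0.00000000e+00  0.00000000e+00  0.00000000e+00  1.00000000e+00]] 297.3186396354542
```

```bash
cat >> h.py <<'E'
def tool(x,y,z,yaw=90,tilt=0):
    c,s=np.cos(np.radians(yaw)),np.sin(np.radians(yaw)); M=np.eye(4)
    M[:3,:3]=np.array([[c,s,0],[s,-c,0],[0,0,-1]])@R.from_rotvec([tilt,0,0]).as_matrix(); M[:3,3]=[x,y,z]; return M
def plan(*Ms):
    """rows in servo units from the present measured pose to each target pose"""
    M0=T()
    for M in Ms:
        D=np.linalg.inv(M0)@M; t=D[:3,3]; a=R.from_matrix(D[:3,:3]).as_rotvec()
        n=max(np.linalg.norm(t)/.05,np.degrees(np.linalg.norm(a))/8.59)
        print('row',(t/.25).round(3).tolist(),(a/(np.pi/2)).round(3).tolist(),'min rows %.1f'%n)
E
python3 - <<'E'
from h import *
plan(tool(.50,-.35,.26,80))
P=np.load('sceneP.npy')
I=np.load('sceneI.npy');H=cv2.cvtColor(I,cv2.COLOR_RGB2HSV).astype(int)
u=np.array([np.cos(np.radians(-10)),np.sin(np.radians(-10))])
# lean of each lid face: points between rows along stand x
A=P[(abs(P[...,1]+.345)<.075)&(P[...,2]>.052)&(P[...,2]<.08)]
s=(A[:,:2]-[.504,-.3475])@u; t=(A[:,:2]-[.504,-.3475])@[-u[1],u[0]]
for k in (-1.5,-.5,.5,1.5):
    c=.058*k; m=(s>c-.012)&(s<c+.024)&(abs(t)<.05)
    for _ in range(3):
        f=np.polyfit(A[m,2],s[m],1); m&=abs(s-np.polyval(f,A[:,2]))<.004
    print(k,m.sum(),'lean',np.arctan(-f[0]).round(3),'face s at z=.07',np.polyval(f,.07).round(4), 'yaw',np.polyfit(t[m],s[m]+.27*A[m,2],1)[0].round(3))
E
```

```text
row [1.167, -0.556, -0.039] [-0.0, -0.0, -0.595] min rows 6.5
-1.5 217 lean 0.314 face s at z=.07 -0.0794 yaw -0.005
-0.5 271 lean 0.323 face s at z=.07 -0.0215 yaw -0.001
0.5 309 lean 0.306 face s at z=.07 0.0367 yaw 0.005
1.5 317 lean 0.302 face s at z=.07 0.0947 yaw -0.002
```

Emit:
servo_tool(
  commands=[
    [[0.9,-0.43,-0.03],[0,0,-0.595]],
    [[0.9,-0.43,-0.03],[0,0,-0.595]],
    [[0.9,-0.43,-0.03],[0,0,-0.595]],
    [[0.9,-0.43,-0.03],[0,0,-0.595]],
    [[0.9,-0.43,-0.03],[0,0,-0.595]],
    [[0.9,-0.43,-0.03],[0,0,-0.595]],
    [[0.9,-0.43,-0.03],[0,0,-0.595]],
    [[0.9,-0.43,-0.03],[0,0,-0.595]],
    [[0.9,-0.43,-0.03],[0,0,-0.595]],
  ],
  claw=0,
)

```text
clock: 2.4
tcp_pos: [0.4541, -0.4081, 0.2578]
orientation: [2.408, 2.017, -0.0]
contact_force: [-0.3, -0.3, -0.1]
grip_width: 0.0851
gripper_force: 0.0
```

```bash
python3 - <<'E'
from h import *
print(T().round(3))
I,D=r.grab_frame('wrist'); np.save('wI.npy',I); P=cloud('wrist',D); np.save('wP.npy',P); save('w0',I)
plan(tool(.50,-.35,.26,80),tool(.607,.166,.26,90))
E
```

```text
[[ 0.175  0.984 -0.     0.454]
 [ 0.984 -0.175 -0.    -0.408]
 [-0.    -0.    -1.     0.258]
 [ 0.     0.     0.     1.   ]]
row [0.261, 0.14, -0.009] [-0.0, 0.0, -0.001] min rows 1.5
row [2.368, 0.2, -0.009] [-0.0, 0.0, -0.112] min rows 11.9
```

View pics/w0.png

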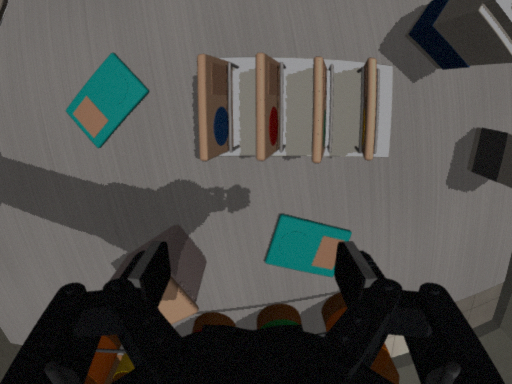

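Wrist view: the beige lids' tops are at blue (215,105), red (268,105), green (319,108) and yellow (370,108). Turquoise look-alikes lie flat at (108,100) and (308,243). I'll measure the lid tops, then deal with the jar first.

```bash
python3 - <<'E'
from h import *
P=np.load('wP.npy');I=np.load('wI.npy');H=cv2.cvtColor(I,cv2.COLOR_RGB2HSV).astype(int);h,s,v=H[...,0],H[...,1],H[...,2]
m=(h<22)&(s>50)&(abs(P[...,1]+.345)<.1)&(P[...,0]>.37)&(P[...,0]<.66)
l=P[m&(P[...,2]>.080)&(P[...,2]<.1)]
c=cv2.kmeans(l.astype(np.float32)[:,:2],4,None,(3,50,1e-4),5,2)[1].ravel()
for k in range(4):
    q=l[c==k]; print(len(q),cv2.minAreaRect((q[:,:2]*1000).astype(np.float32)),np.percentile(q[:,2],[5,50,95]).round(4))
# table plane check
print(np.nanmedian(P[200:215,300:320,2]))
E
```

```text
1160 ((418.7314147949219, -331.2161560058594), (108.26911926269531, 11.496455192565918), 80.35282135009766) [0.0812 0.0854 0.0871]
982 ((556.0462646484375, -382.7538146972656), (58.87356185913086, 68.18717193603516), 80.0230712890625) [0.0826 0.0855 0.0871]
1125 ((475.3547058105469, -341.7500305175781), (108.14688110351562, 11.874163627624512), 79.46693420410156) [0.0823 0.0856 0.0872]
1002 ((564.8502197265625, -331.17083740234375), (59.483619689941406, 68.35135650634766), 81.49439239501953) [0.0826 0.0856 0.0873]
-0.00022737584426268942
```

Emit:
servo_tool(
  commands=[
    [[1,0.1,0],[0,0,-0.112]],
    [[1,0.1,0],[0,0,-0.112]],
    [[1,0.1,0],[0,0,-0.112]],
    [[1,0.1,0],[0,0,-0.112]],
    [[1,0.1,0],[0,0,-0.112]],
    [[1,0.1,0],[0,0,-0.112]],
  ],
)

```text
clock: 3.05
tcp_pos: [0.5244, -0.1578, 0.2585]
orientation: [-2.208, -2.234, -0.006]
contact_force: [0.1, 1.1, -0.6]
grip_width: 0.0852
gripper_force: 0.0
```

```bash
python3 - <<'E'
from h import *
plan(tool(.61,.10,.26,90))
E
```

```text
row [1.027, 0.354, -0.002] [0.001, -0.002, 0.007] min rows 5.4
```

Emit:
servo_tool(
  commands=[
    [[1,0.35,0],[0,0,0.007]],
    [[1,0.35,0],[0,0,0.007]],
    [[1,0.35,0],[0,0,0.007]],
    [[1,0.35,0],[0,0,0.007]],
    [[1,0.35,0],[0,0,0.007]],
    [[1,0.35,0],[0,0,0.007]],
    [[1,0.35,0],[0,0,0.007]],
    [[1,0.35,0],[0,0,0.007]],
  ],
)

```text
clock: 3.85
tcp_pos: [0.6093, 0.0826, 0.2574]
orientation: [2.233, 2.209, -0.002]
contact_force: [0.1, -1.5, -0.1]
grip_width: 0.0853
gripper_force: 0.0
```

```bash
python3 - <<'E'
from h import *
print(T().round(3))
I,D=r.grab_frame('wrist'); np.save('wI.npy',I); P=cloud('wrist',D); np.save('wP.npy',P); save('w1',I)
H=cv2.cvtColor(I,cv2.COLOR_RGB2HSV).astype(int);h,s,v=H[...,0],H[...,1],H[...,2];x,y,z=P[...,0],P[...,1],P[...,2]
def rect(p): return cv2.minAreaRect((p[:,:2]*1000).astype(np.float32))
red=((h<8)|(h>172))&(s>150)
j=P[red&(abs(x-.61)<.06)&(abs(y-.16)<.07)&(z>.085)&(z<.11)];print('cap',len(j),rect(j),np.median(j[:,2]))
c=P[(h>5)&(h<22)&(s>70)&(abs(y-.1)<.09)&(x>.33)&(x<.51)&(abs(z)<.015)]; print('mat',len(c),rect(c))
plan(tool(.607,.166,.12,90),tool(.607,.166,.058,90))
E
```

```text
[[ 0.011  1.    -0.001  0.609]
 [ 1.    -0.011 -0.001  0.083]
 [-0.001 -0.001 -1.     0.257]
 [ 0.     0.     0.     1.   ]]
cap 2773 ((608.3717651367188, 164.88380432128906), (56.29494094848633, 56.24373245239258), 89.54035186767578) 0.09479342315581424
mat 5279 ((440.170166015625, 105.68434143066406), (119.93467712402344, 119.48973846435547), 82.43891906738281)
row [0.338, -0.013, 0.549] [-0.0, 0.001, -0.008] min rows 3.2
row [0.339, -0.013, 0.797] [-0.0, 0.001, -0.008] min rows 4.3
```

View pics/w1.png

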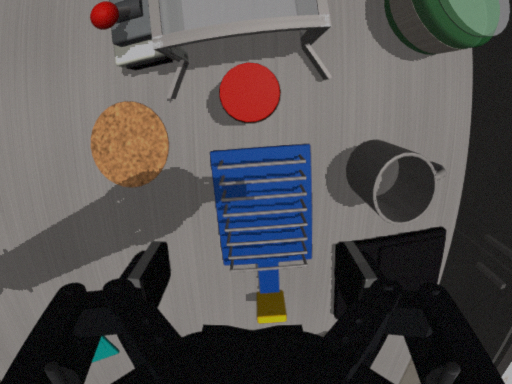

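Jar cap is at (250,92), mat (130,143), rack below the jar, lever ball (103,15). The jar measures (0.608, 0.165), which agrees with the other two cameras.

Emit:
servo_tool(
  commands=[
    [[0.33,-0.01,0.4],[0,0,-0.008]],
    [[0.33,-0.01,0.4],[0,0,-0.008]],
    [[0.33,-0.01,0.4],[0,0,-0.008]],
    [[0.33,-0.01,0.5],[0,0,-0.008]],
    [[0.33,-0.01,0.6],[0,0,-0.008]],
    [[0.33,-0.01,0.7],[0,0,-0.008]],
    [[0.33,-0.01,0.79],[0,0,-0.008]],
    [[0.33,-0.01,0.79],[0,0,-0.008]],
    [[0.33,-0.01,0.79],[0,0,-0.008]],
  ],
)

```text
clock: 4.8
tcp_pos: [0.608, 0.1648, 0.0606]
orientation: [2.22, 2.222, -0.001]
contact_force: [0.8, -0.1, 0.2]
grip_width: 0.0855
gripper_force: 0.0
```

Emit:
servo_tool(
  commands=[
    [[0,0,0],[0,0,0]],
    [[0,0,0],[0,0,0]],
    [[0,0,0],[0,0,0]],
    [[0,0,0],[0,0,0]],
    [[0,0,0],[0,0,0]],
    [[0,0,0],[0,0,0]],
  ],
  claw=1,
  squeeze=45,
)

```text
clock: 5.4
tcp_pos: [0.6086, 0.1665, 0.0624]
orientation: [2.217, 2.223, 0.002]
contact_force: [-1.1, -1.6, 4.6]
grip_width: 0.0637
gripper_force: 49.3
```

Emit:
servo_tool(
  commands=[
    [[0,0,-0.1],[0,0,0]],
    [[0,0,-0.2],[0,0,0]],
    [[0,0,-0.2],[0,0,0]],
  ],
)

```text
clock: 5.7
tcp_pos: [0.6102, 0.1677, 0.1146]
orientation: [2.216, 2.222, 0.01]
contact_force: [1.1, 0.4, -1.4]
grip_width: 0.0637
gripper_force: 51.8
```

```bash
python3 - <<'E'
from h import *
print(T().round(3),r.get_obs()['grip_width'])
plan(tool(.442,.107,.105,90),tool(.442,.107,.064,90))
E
```

```text
[[-0.003  1.     0.007  0.61 ]
 [ 1.     0.003  0.002  0.168]
 [ 0.002  0.007 -1.     0.115]
 [ 0.     0.     0.     1.   ]] 0.0636517049666783
row [-0.241, -0.674, 0.033] [0.004, -0.001, 0.002] min rows 3.6
row [-0.241, -0.675, 0.197] [0.004, -0.001, 0.002] min rows 3.7
```

Emit:
servo_tool(
  commands=[
    [[-0.24,-0.67,0],[0,0,0]],
    [[-0.24,-0.67,0],[0,0,0]],
    [[-0.24,-0.67,0],[0,0,0]],
    [[-0.24,-0.67,0],[0,0,0]],
    [[-0.24,-0.67,0],[0,0,0]],
    [[-0.24,-0.67,0.05],[0,0,0]],
    [[-0.24,-0.67,0.1],[0,0,0]],
    [[-0.24,-0.67,0.14],[0,0,0]],
    [[-0.24,-0.67,0.17],[0,0,0]],
    [[-0.24,-0.67,0.18],[0,0,0]],
    [[-0.24,-0.67,0.18],[0,0,0]],
    [[-0.24,-0.67,0.18],[0,0,0]],
  ],
)

```text
clock: 6.9
tcp_pos: [0.4404, 0.1065, 0.0658]
orientation: [2.217, 2.225, -0.002]
contact_force: [-7.1, -2.5, 20.9]
grip_width: 0.0639
gripper_force: 55.1
```

Emit:
servo_tool(
  commands=[
    [[0,0,0],[0,0,0]],
    [[0,0,0],[0,0,0]],
    [[0,0,0],[0,0,0]],
    [[0,0,0],[0,0,0]],
    [[0,0,0],[0,0,0]],
    [[0,0,-0.15],[0,0,0]],
    [[0,0,-0.3],[0,0,0]],
    [[0,0,-0.5],[0,0,0]],
    [[0,0,-0.7],[0,0,0]],
    [[0,0,-0.7],[0,0,0]],
  ],
  claw=0,
)

```text
clock: 7.9
tcp_pos: [0.4439, 0.1077, 0.2466]
orientation: [2.213, 2.22, 0.015]
contact_force: [1.1, 0.4, -0.4]
grip_width: 0.0855
gripper_force: 0.0
```

```bash
cat > rk.py <<'E'
from h import *
def rect(p): return [np.round(q,1) for q in cv2.minAreaRect((p[:,:2]*1000).astype(np.float32))]
def look(n,show=None):
    I,D=r.grab_frame(n); P=cloud(n,D)
    if show: save(show,I)
    H=cv2.cvtColor(I,cv2.COLOR_RGB2HSV).astype(int);return I,P,H[...,0],H[...,1],H[...,2]
def rack(n,show=None):
    I,P,h,s,v=look(n,show); x,y,z=P[...,0],P[...,1],P[...,2]
    m=(h>105)&(h<125)&(s>120)&(x>.5)&(x<.74)&(abs(y-.0)<.16)&(abs(z-.006)<.008)
    b=P[m]; print(n,'rack all',len(b),rect(b))
    g=P[(h>22)&(h<34)&(s>120)&(abs(y+.12)<.08)&(x>.5)&(x<.76)&(z>.052)&(z<.075)]; 
    if len(g)>10: print('grip',len(g),rect(g),np.median(g,0).round(4))
    j=P[((h<8)|(h>172))&(s>150)&(abs(x-.44)<.08)&(abs(y-.1)<.09)&(z>.08)&(z<.115)]
    if len(j)>10:print('jar',rect(j),np.median(j[:,2]))
    return P,m
if __name__=='__main__':
    import sys
    for n in sys.argv[1:]: rack(n)
    print(T().round(3))
    plan(tool(.60,-.02,.26,90),tool(.60,-.13,.26,80))
E
python3 rk.py top scene
```

```text
top rack all 1224 [array([624.8, -12.5]), array([128.8, 218.3]), np.float64(3.8)]
grip 44 [array([ 631.2, -130.4]), array([39.5,  9.9]), np.float64(0.6)] [ 0.6299 -0.129   0.0629]
jar [array([437. ,  99.8]), array([45.9, 56.9]), np.float64(73.1)] 0.0979460787907056
scene rack all 1280 [array([628.,  -7.]), array([129.4, 220.6]), np.float64(3.6)]
grip 52 [array([ 636.3, -129.6]), array([40.8, 13.4]), np.float64(3.8)] [ 0.6399 -0.129   0.0631]
jar [array([443.2, 107.7]), array([50. , 55.9]), np.float64(74.9)] 0.09832892940907167
[[-0.003  1.     0.003  0.441]
 [ 1.     0.003 -0.     0.106]
 [-0.     0.003 -1.     0.241]
 [ 0.     0.     0.     1.   ]]
row [-0.506, 0.635, -0.072] [0.002, 0.0, 0.002] min rows 4.1
row [-0.946, 0.634, -0.072] [0.002, -0.0, 0.113] min rows 5.7
```

Emit:
servo_tool(
  commands=[
    [[-0.75,0.7,-0.07],[0,0,0]],
    [[-0.75,0.7,-0.07],[0,0,0]],
    [[-0.75,0.7,-0.07],[0,0,0]],
    [[-0.75,0.7,-0.07],[0,0,0]],
    [[-0.75,0.7,-0.07],[0,0,0]],
    [[-0.75,0.7,-0.07],[0,0,0]],
    [[-0.75,0.7,-0.07],[0,0,0]],
    [[-0.75,0.7,-0.07],[0,0,0]],
    [[-0.75,0.7,-0.07],[0,0,0]],
  ],
)

```text
clock: 8.9
tcp_pos: [0.6149, -0.0788, 0.2572]
orientation: [-2.214, -2.227, 0.001]
contact_force: [0.1, 0.4, 0.1]
grip_width: 0.0853
gripper_force: 0.0
```

```bash
python3 - <<'E'
from rk import *
P,m=rack('wrist','w2')
# plate only: mask minus neck -> use y>-0.075 approx ; hoop tops
b=P[m]; th=np.radians(4); 
for it in range(4):
    u=np.array([-np.sin(th),np.cos(th)]); w=np.array([np.cos(th),np.sin(th)])
    s=b[:,:2]@u; t=b[:,:2]@w
    q=b[s>np.percentile(s,99.9)-.165]; rr=cv2.minAreaRect((q[:,:2]*1000).astype(np.float32)); a=rr[2]
    a=a if a<45 else a-90
    th=np.radians(a)
    s=b[:,:2]@u; t=b[:,:2]@w
print('plate',rr,a)
z=P[...,2]; hp=P[(z>.038)&(z<.052)&(abs(P[...,1]-.02)<.12)&(abs(P[...,0]-.62)<.06)]
s=hp[:,:2]@u; s0=np.array(rr[0])/1000@u
print('hoop s', np.round((s0*1000)),np.histogram((s-s0)*1000,bins=np.arange(-100,101,4)))
print('s max/min of plate',np.percentile((b[:,:2]@u-s0)*1000,[0.1,1,99,99.9]).round(1))
g=P[(abs(P[...,2]-.063)<.008)&(abs(P[...,1]+.12)<.05)&(abs(P[...,0]-.63)<.06)];print('gr',rect(g),'s',np.percentile((g[:,:2]@u-s0)*1000,[2,50,98]).round(1))
E
```

```text
wrist rack all 11150 [array([646.5, -21.3]), array([167.4, 242.6]), np.float64(4.6)]
grip 473 [array([ 634.8, -129. ]), array([40.3, 14. ]), np.float64(4.1)] [ 0.6351 -0.127   0.0635]
jar [array([440.6,  97.8]), array([42.3, 58.1]), np.float64(82.0)] 0.09863345725698403
plate ((642.9256591796875, 16.611717224121094), (166.1982421875, 165.4084014892578), 4.001630783081055) 4.001630783081055
hoop s -28.0 (array([  0,   0,   0,   0,   0,   0,  47, 268,   0,   0,   0,  32, 282,
         0,   0,   0,  35, 252,   0,   0,   0,  61, 278,   0,   0,   0,
        56, 251,   0,   0,   0,  71, 263,   0,   0,   0,  86, 243,   0,
         0,   0,  81, 220,   0,   0,   0,   0,   0,   0,   0]), array([-100,  -96,  -92,  -88,  -84,  -80,  -76,  -72,  -68,  -64,  -60,
        -56,  -52,  -48,  -44,  -40,  -36,  -32,  -28,  -24,  -20,  -16,
        -12,   -8,   -4,    0,    4,    8,   12,   16,   20,   24,   28,
         32,   36,   40,   44,   48,   52,   56,   60,   64,   68,   72,
         76,   80,   84,   88,   92,   96,  100]))
s max/min of plate [-138.  -131.7   75.9   82.3]
gr [array([ 634.9, -129. ]), array([40.5, 14. ]), np.float64(4.1)] s [-151.2 -142.9 -137.9]
```

View pics/w2.png

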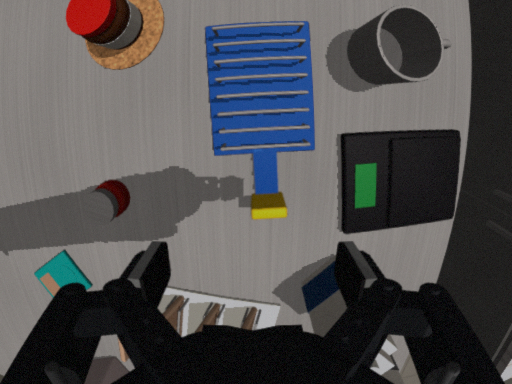

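```bash
cat >> rk.py <<'E'
def hoops(n,show=None,guess=(.625,.0156,4.),P=None):
    """rack pose from hoop tops: centre x,y and yaw (deg) of rack +x minus 90"""
    if P is None: P=look(n,show)[1]
    z=P[...,2]; x0,y0,a=guess
    hp=P[(z>.040)&(z<.052)&(np.hypot(P[...,0]-x0,P[...,1]-y0)<.1)]
    c=np.array([x0,y0]); th=np.radians(a)
    for _ in range(8):
        u=np.array([-np.sin(th),np.cos(th)]); w=np.array([np.cos(th),np.sin(th)])
        s=(hp[:,:2]-c)@u; t=(hp[:,:2]-c)@w
        k=np.clip(np.round((s-.01)/.02),-4,3)*.02+.01; e=s-k; m=(abs(e)<.006)&(abs(t)<.056)
        f=np.polyfit(t[m],e[m],1); tc=[(np.percentile(t[m&(k==kk)],2)+np.percentile(t[m&(k==kk)],98))/2 for kk in np.unique(k[m]) if (m&(k==kk)).sum()>20]
        c=c+u*f[1]+w*np.median(tc); th+=np.arctan(f[0])
    print(n,'hoops',m.sum(),c.round(4),np.degrees(th).round(2),'rms',e[m].std().round(4),'tc',np.round(tc,4)); return c,np.degrees(th)
E
python3 - <<'E'
from rk import *
for n in('wrist','top','scene'): 
    for g in((.625,.0156,4.),):hoops(n,guess=g)
plan(tool(.53,-.30,.26,79.6))
M=tool(.419,-.331,.0,79.6,.31); print(M[:3,2])
E
```

```text
wrist hoops 2505 [0.6255 0.0146] 3.81 rms 0.0012 tc [-0.0003  0.0003  0.0001 -0.0001  0.0001 -0.0002 -0.      0.    ]
top hoops 140 [0.6224 0.0138] 3.8 rms 0.0011 tc [ 0.0005 -0.0004 -0.0007  0.0004]
scene hoops 317 [0.6269 0.0147] 3.98 rms 0.0012 tc [-0.0003 -0.0004 -0.001   0.0008  0.0001  0.0014 -0.0001  0.0019]
row [-0.879, -0.346, -0.008] [0.0, 0.0, 0.118] min rows 4.7
[-0.30004697  0.05506892 -0.95233357]
```

```bash
cat > pk.py <<'E'
from rk import *
L={'blue':(.4180,-.3311),'red':(.4747,-.3416),'green':(.5316,-.3520),'yellow':(.5883,-.3625)}
def grasp(n,d=.017,back=0):
    M=tool(*L[n],.0857,79.6,-.31); M[:3,3]+=M[:3,2]*(d-back); return M
def slot(k,z=.071,c=(.6255,.0146),a=3.85):
    th=np.radians(a); u=np.array([-np.sin(th),np.cos(th)]); p=np.array(c)+u*(-.06+.04*k); return tool(*p,z,a)
E
python3 - <<'E'
from pk import *
print(T().round(3)); print(grasp('blue').round(4)); plan(tool(.50,-.25,.22,79.6),grasp('blue',back=.07),grasp('blue'))
E
```

```text
[[-0.004  1.     0.     0.616]
 [ 1.     0.004 -0.    -0.08 ]
 [-0.     0.    -1.     0.258]
 [ 0.     0.     0.     1.   ]]
[[ 0.1805  0.9367  0.3     0.4231]
 [ 0.9836 -0.1719 -0.0551 -0.332 ]
 [ 0.      0.3051 -0.9523  0.0695]
 [ 0.      0.      0.      1.    ]]
row [-0.678, -0.465, 0.152] [0.0, 0.0, 0.118] min rows 4.2
row [-0.989, -0.858, 0.488] [-0.197, -0.018, 0.117] min rows 7.0
row [-1.005, -0.775, 0.754] [-0.197, -0.018, 0.117] min rows 7.4
```

Emit:
servo_tool(
  commands=[
    [[-0.678,-0.465,0.152],[0,0,0.118]],
    [[-0.678,-0.465,0.152],[0,0,0.118]],
    [[-0.678,-0.465,0.152],[0,0,0.118]],
    [[-0.678,-0.465,0.152],[0,0,0.118]],
    [[-0.99,-0.86,0.3],[-0.197,-0.018,0.117]],
    [[-0.99,-0.86,0.4],[-0.197,-0.018,0.117]],
    [[-0.99,-0.86,0.49],[-0.197,-0.018,0.117]],
    [[-0.99,-0.86,0.49],[-0.197,-0.018,0.117]],
    [[-0.99,-0.86,0.49],[-0.197,-0.018,0.117]],
    [[-0.99,-0.86,0.49],[-0.197,-0.018,0.117]],
    [[-0.99,-0.86,0.49],[-0.197,-0.018,0.117]],
    [[-0.99,-0.86,0.49],[-0.197,-0.018,0.117]],
  ],
  claw=0.47,
)

```text
clock: 10.3
tcp_pos: [0.4038, -0.3284, 0.1366]
orientation: [2.216, 1.85, 0.291]
contact_force: [0.8, 0.6, 0.1]
grip_width: 0.045
gripper_force: 0.0
```

```bash
python3 - <<'E'
from pk import *
plan(grasp('blue',back=.07),grasp('blue'))
I,P,h,s,v=look('wrist','w3')
# blue lid top seen from here
x,y,z=P[...,0],P[...,1],P[...,2]
q=P[(z>.082)&(z<.092)&(abs(x-.42)<.03)&(abs(y+.33)<.07)]; print(len(q),rect(q) if len(q) else '')
E
```

```text
row [-0.0, -0.007, -0.0] [0.002, -0.0, 0.001] min rows 0.0
row [-0.0, -0.008, 0.28] [0.002, -0.0, 0.001] min rows 1.4
2280 [array([ 417.5, -330.5]), array([108.6,  10. ]), np.float64(80.0)]
```

View pics/w3.png

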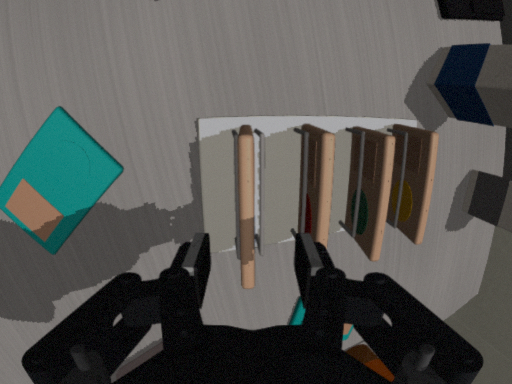

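Close view: the blue lid is edge-on at (247,205), between the fingers (195 and 312), with the red lid clear at (320,185). I'll go in.

Emit:
servo_tool(
  commands=[
    [[0,-0.008,0.08],[0.002,0,0]],
    [[0,-0.008,0.16],[0.002,0,0]],
    [[0,-0.008,0.24],[0.002,0,0]],
    [[0,-0.008,0.28],[0.002,0,0]],
    [[0,-0.008,0.28],[0.002,0,0]],
  ],
)

```text
clock: 10.85
tcp_pos: [0.4214, -0.3316, 0.0673]
orientation: [2.222, 1.853, 0.287]
contact_force: [-0.5, 0.1, -0.5]
grip_width: 0.0452
gripper_force: 0.0
```

Emit:
servo_tool(
  commands=[
    [[0,0,0],[0,0,0]],
    [[0,0,0],[0,0,0]],
    [[0,0,0],[0,0,0]],
    [[0,0,0],[0,0,0]],
    [[0,0,0],[0,0,0]],
    [[0,0,0],[0,0,0]],
  ],
  claw=1,
  squeeze=30,
)

```text
clock: 11.45
tcp_pos: [0.4212, -0.3329, 0.0687]
orientation: [2.222, 1.85, 0.287]
contact_force: [-2.4, 0.6, 7.0]
grip_width: 0.0097
gripper_force: 34.2
```

Emit:
servo_tool(
  commands=[
    [[0,0,-0.1],[0,0,0]],
    [[0,0,-0.2],[0,0,0]],
    [[0,0,-0.3],[0,0,0]],
    [[0,0,-0.4],[0,0,0]],
    [[0,0,-0.5],[0,0,0]],
    [[0,0,-0.5],[0,0,0]],
  ],
)

```text
clock: 12.05
tcp_pos: [0.3839, -0.3267, 0.1898]
orientation: [2.22, 1.847, 0.286]
contact_force: [0.7, -0.1, -1.1]
grip_width: 0.0093
gripper_force: 33.2
```

```bash
python3 - <<'E'
from pk import *
hoops('top'); hoops('scene')
print(T()[:3,3].round(4)); plan(tool(.52,-.18,.20,40),slot(3,.19))
E
```

```text
top hoops 242 [0.65   0.0221] 5.42 rms 0.0012 tc [-0.0018 -0.0021 -0.0013  0.0008 -0.      0.      0.0002]
scene hoops 284 [0.6552 0.0232] 5.18 rms 0.0013 tc [-0.0029  0.0013  0.0009 -0.      0.0005 -0.0056 -0.0107]
[ 0.3834 -0.3258  0.1871]
row [0.673, 0.427, 0.081] [0.188, -0.067, 0.436] min rows 5.0
row [1.747, 0.619, 0.184] [0.166, -0.129, 0.834] min rows 9.3
```

The rack has been knocked about 28 mm along x (the warned-of disturbance), so I'll re-measure it from above with the wrist camera.

Emit:
servo_tool(
  commands=[
    [[0.673,0.427,0.05],[0.188,-0.067,0.436]],
    [[0.673,0.427,0.05],[0.188,-0.067,0.436]],
    [[0.673,0.427,0.05],[0.188,-0.067,0.436]],
    [[0.673,0.427,0.05],[0.188,-0.067,0.436]],
    [[0.673,0.427,0.05],[0.188,-0.067,0.436]],
    [[0.673,0.427,0.05],[0.188,-0.067,0.436]],
    [[0.673,0.427,0.05],[0.188,-0.067,0.436]],
  ],
)

```text
clock: 12.85
tcp_pos: [0.5211, -0.1746, 0.2063]
orientation: [-2.946, -1.078, 0.0]
contact_force: [-0.9, 0.3, -1.0]
grip_width: 0.0095
gripper_force: 33.1
```

```bash
python3 - <<'E'
from pk import *
print(T()[:3,3].round(4)); plan(slot(3,.19,(.6533,.023),5.3))
E
```

```text
[ 0.5211 -0.1746  0.2063]
row [1.051, -0.459, 0.069] [-0.003, -0.0, 0.388] min rows 5.7
```

Emit:
servo_tool(
  commands=[
    [[1,-0.45,0.0],[-0.003,0,0.388]],
    [[1,-0.45,0.0],[-0.003,0,0.388]],
    [[1,-0.45,0.0],[-0.003,0,0.388]],
    [[1,-0.45,0.0],[-0.003,0,0.388]],
    [[1,-0.45,0.0],[-0.003,0,0.388]],
    [[1,-0.45,0.0],[-0.003,0,0.388]],
    [[1,-0.45,0.0],[-0.003,0,0.388]],
    [[1,-0.45,0.0],[-0.003,0,0.388]],
    [[1,-0.45,0.0],[-0.003,0,0.388]],
  ],
)

```text
clock: 13.75
tcp_pos: [0.6364, 0.066, 0.2064]
orientation: [3.134, 0.137, -0.001]
contact_force: [-0.8, -0.3, -0.5]
grip_width: 0.0097
gripper_force: 33.0
```

```bash
python3 - <<'E'
from pk import *
print(T()[:3,3].round(4))
c,a=hoops('wrist','w4',(.6533,.023,5.3)); plan(slot(3,.13,c,a),slot(3,.075,c,a))
E
```

```text
[0.6364 0.066  0.2064]
wrist hoops 2317 [0.6541 0.0233] 4.96 rms 0.0012 tc [ 0.     -0.0003 -0.0006  0.0004 -0.0002  0.0041  0.0366]
row [0.056, -0.066, 0.307] [0.003, 0.0, 0.0] min rows 1.6
row [0.056, -0.067, 0.527] [0.003, 0.0, 0.0] min rows 2.7
```

View pics/w4.png

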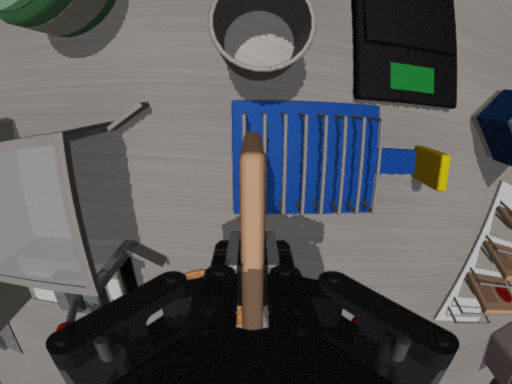

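Wrist view: the held lid is edge-on at (253,230), over slot 4 of the rack (hoops at x=243 to 380). The grip is at (432,168) and the pitcher (262,40) is clear. I'll lower to just above the hoops and compare lid and slot in the same cloud.

Emit:
servo_tool(
  commands=[
    [[0.056,-0.066,0.15],[0.003,0,0]],
    [[0.056,-0.066,0.3],[0.003,0,0]],
    [[0.056,-0.066,0.33],[0.003,0,0]],
    [[0.056,-0.066,0.33],[0.003,0,0]],
    [[0.056,-0.066,0.33],[0.003,0,0]],
  ],
)

```text
clock: 14.3
tcp_pos: [0.6506, 0.0841, 0.1271]
orientation: [-3.137, -0.137, -0.006]
contact_force: [0.1, 0.1, -0.4]
grip_width: 0.0096
gripper_force: 33.1
```

```bash
cat >> pk.py <<'E'
def place(k,g,zs=(.071,),show=None):
    I,P,*_=look('wrist',show); M=T(); print('tcp',M[:3,3].round(4))
    c,a=hoops('wrist',None,g,P)
    Q=(P.reshape(-1,3)-M[:3,3])@M[:3,:3]   # tool frame
    e=Q[(abs(Q[:,1])<.012)&(Q[:,2]>-.022)&(Q[:,2]<.06)&(Q[:,0]>.02)&(Q[:,0]<.075)]
    if len(e)>20:
        # robust y by depth band
        print('lid in tool: y',np.percentile(e[:,1],[2,50,98]).round(4),'x max',np.percentile(e[:,0],99).round(4),'z min',np.percentile(e[:,2],1).round(4),'dy/dx',np.polyfit(e[:,0],e[:,1],1)[0].round(3))
    plan(*[slot(k,z,c,a) for z in zs]); return c,a
E
python3 - <<'E'
from pk import *
place(3,(.6541,.0233,5.),(.073,))
E
```

```text
tcp [0.651  0.0844 0.1276]
wrist hoops 3930 [0.6546 0.0241] 5.0 rms 0.0012 tc [-0.0001 -0.0004 -0.0002  0.0001 -0.      0.0098  0.0178]
lid in tool: y [-0.003   0.0016  0.0062] x max 0.0578 z min -0.0187 dy/dx -0.002
row [-0.008, 0.002, 0.218] [-0.001, -0.003, 0.0] min rows 1.1
```

Emit:
servo_tool(
  commands=[
    [[-0.012,-0.004,0.05],[0,-0.003,0]],
    [[-0.012,-0.004,0.1],[0,-0.003,0]],
    [[-0.012,-0.004,0.14],[0,-0.003,0]],
    [[-0.012,-0.004,0.17],[0,-0.003,0]],
    [[-0.012,-0.004,0.2],[0,-0.003,0]],
    [[-0.012,-0.004,0.215],[0,-0.003,0]],
    [[-0.012,-0.004,0.215],[0,-0.003,0]],
  ],
)

```text
clock: 15.05
tcp_pos: [0.6466, 0.0859, 0.0711]
orientation: [-3.137, -0.14, 0.006]
contact_force: [0.2, 0.4, -0.9]
grip_width: 0.0097
gripper_force: 33.1
```

```bash
python3 - <<'E'
from pk import *
o=r.get_obs(); print(o['tcp_pos'],o['contact_force'])
place(3,(.6541,.0233,5.),(.072,),'w5')
E
```

```text
[0.64657837 0.0859023  0.07112745] [ 0.24688344  0.42599154 -0.94494075]
tcp [0.6468 0.0859 0.0716]
wrist hoops 5985 [0.663  0.0247] 4.96 rms 0.0012 tc [-0.006  -0.0059 -0.006   0.      0.0055  0.0044  0.0188]
lid in tool: y [-0.003   0.0019  0.0116] x max 0.0578 z min -0.0189 dy/dx -0.013
row [0.043, 0.01, -0.002] [-0.001, 0.002, 0.002] min rows 0.2
```

View pics/w5.png

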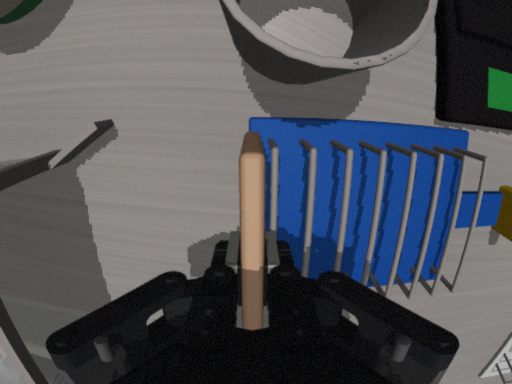

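The plate's left edge (column 250) lies at the lid's plane and all hoops sit to its right. So the fit slipped by one 20 mm hoop pitch, and the lid is just outside hoop 8, touching nothing. I'll lift, and tie the hoop numbering to the yellow grip.

Emit:
servo_tool(
  commands=[
    [[0,0,-0.08],[0,0,0]],
    [[0,0,-0.16],[0,0,0]],
    [[0,0,-0.24],[0,0,0]],
    [[0,0.08,-0.26],[0,0,0]],
    [[0,0.08,-0.26],[0,0,0]],
    [[0,0.08,-0.26],[0,0,0]],
  ],
)

```text
clock: 15.7
tcp_pos: [0.6487, 0.0655, 0.1366]
orientation: [-3.137, -0.137, 0.005]
contact_force: [-1.1, 0.4, -1.3]
grip_width: 0.0097
gripper_force: 33.1
```

```bash
python3 - <<'E'
s=open('rk.py').read()
s=s.replace("    print(n,'hoops'","""    occ=[kk for kk in np.arange(-7,8)*.02+.01 if ((abs(((hp[:,:2]-c)@u)-kk)<.005)&(abs((hp[:,:2]-c)@w)<.045)).sum()>15]
    print('hoop positions',np.round(occ,2))
    print(n,'hoops'""")
open('rk.py','w').write(s)
E
cat >> rk.py <<'E'
def grip(P,I):
    H=cv2.cvtColor(I,cv2.COLOR_RGB2HSV).astype(int);h,s=H[...,0],H[...,1]
    g=P[(h>20)&(h<36)&(s>110)&(abs(P[...,1]+.12)<.09)&(abs(P[...,0]-.65)<.12)&(P[...,2]>.056)&(P[...,2]<.072)]; 
    if len(g)>8: print('grip',len(g),rect(g))
E
cat > w.py <<'E'
from pk import *
g=(.6559,.0034,5.)
for n in('wrist','top','scene'):
    I,P,*_=look(n); hoops(n,None,g,P); grip(P,I)
print('exp grip',np.array(g[:2])-.145*np.array([-np.sin(np.radians(5)),np.cos(np.radians(5))]))
place(3,g,(.13,.073))
E
python3 w.py
```

```text
hoop positions [-0.07 -0.05 -0.03 -0.01  0.01  0.03  0.05  0.07]
wrist hoops 4091 [0.6555 0.0048] 5.11 rms 0.0011 tc [-0.0004 -0.0002 -0.     -0.0002  0.      0.0041  0.013   0.014 ]
grip 604 [array([ 668.1, -138.7]), array([41.3, 15.3]), np.float64(3.4)]
hoop positions [-0.07 -0.05 -0.03 -0.01  0.01  0.03]
top hoops 199 [0.652  0.0022] 5.25 rms 0.0011 tc [-0.0001  0.0003 -0.0002  0.0001  0.0001 -0.0174]
grip 46 [array([ 663.7, -141.7]), array([39.9, 11.3]), np.float64(7.3)]
hoop positions [-0.07 -0.05 -0.03 -0.01  0.01  0.03  0.05  0.07]
scene hoops 325 [0.6565 0.0032] 5.19 rms 0.0013 tc [-0.0013  0.001   0.0014  0.0008 -0.0008  0.0009 -0.0048 -0.0105]
grip 63 [array([ 669. , -140.4]), array([41.1, 13.2]), np.float64(4.8)]
exp grip [ 0.66853758 -0.14104823]
tcp [0.6482 0.067  0.136 ]
hoop positions [-0.07 -0.05 -0.03 -0.01  0.01  0.03  0.05  0.07]
wrist hoops 4143 [0.6562 0.0038] 5.08 rms 0.0011 tc [-0.0004 -0.0005 -0.0002 -0.0001  0.0001  0.0013  0.0125  0.0432]
lid in tool: y [-0.0031  0.0016  0.0062] x max 0.0578 z min -0.0187 dy/dx -0.003
row [0.01, 0.014, 0.024] [-0.001, 0.003, 0.001] min rows 0.1
row [0.011, 0.015, 0.252] [-0.001, 0.003, 0.001] min rows 1.3
```

Emit:
servo_tool(
  commands=[
    [[0.005,0.008,0.03],[0,0.003,0]],
    [[0.005,0.008,0.08],[0,0.003,0]],
    [[0.005,0.008,0.1],[0,0.003,0]],
    [[0.005,0.008,0.1],[0,0.003,0]],
  ],
)

```text
clock: 16.3
tcp_pos: [0.6489, 0.0639, 0.1098]
orientation: [-3.137, -0.14, 0.003]
contact_force: [-1.2, -0.1, 0.6]
grip_width: 0.0094
gripper_force: 33.1
```

```bash
python3 - <<'E'
from pk import *
place(3,(.656,.004,5.1),(.073,),'w6')
E
```

```text
tcp [0.6495 0.064  0.1106]
hoop positions [-0.07 -0.05 -0.03 -0.01  0.01  0.03  0.05  0.07]
wrist hoops 5209 [0.6569 0.004 ] 4.93 rms 0.0012 tc [-0.0003 -0.0005 -0.0006  0.0003 -0.0003  0.0081  0.0192  0.019 ]
lid in tool: y [-0.003   0.0016  0.0062] x max 0.0578 z min -0.0188 dy/dx -0.003
row [0.009, 0.002, 0.15] [-0.001, 0.0, 0.002] min rows 0.8
```

View pics/w6.png

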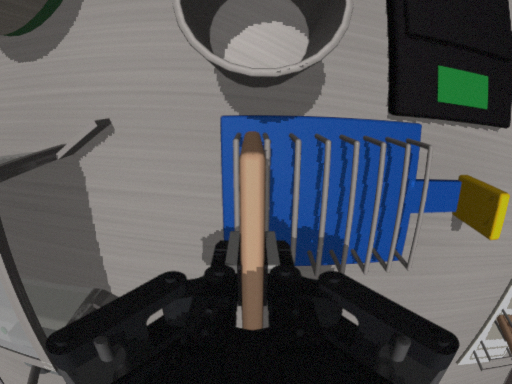

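The lid (column 252) is now centred between hoops 8 and 7 (columns 238 and 267).

Emit:
servo_tool(
  commands=[
    [[0.003,-0.002,0.05],[0,0,0]],
    [[0.003,-0.002,0.09],[0,0,0]],
    [[0.003,-0.002,0.12],[0,0,0]],
    [[0.003,-0.002,0.145],[0,0,0]],
    [[0.003,-0.002,0.153],[0,0,0]],
    [[0.003,-0.002,0.153],[0,0,0]],
  ],
)

```text
clock: 16.95
tcp_pos: [0.6507, 0.0646, 0.073]
orientation: [-3.137, -0.14, -0.001]
contact_force: [0.2, -0.4, -0.4]
grip_width: 0.0099
gripper_force: 33.1
```

Emit:
servo_tool(
  commands=[
    [[0,0,0],[0,0,0]],
    [[0,0,0],[0,0,0]],
    [[0,0,0],[0,0,0]],
    [[0,0,0],[0,0,0]],
    [[0,0,-0.08],[0,0,0]],
    [[0,0,-0.2],[0,0,0]],
    [[0,0,-0.35],[0,0,0]],
    [[0,0,-0.5],[0,0,0]],
    [[0,0,-0.5],[0,0,0]],
    [[0,0,-0.5],[0,0,0]],
  ],
  claw=0.76,
)

```text
clock: 17.95
tcp_pos: [0.6511, 0.0645, 0.1996]
orientation: [-3.137, -0.14, -0.006]
contact_force: [-0.2, 0.5, -1.3]
grip_width: 0.0207
gripper_force: 0.0
```

```bash
cat >> pk.py <<'E'
def check(n,c,a,show=None):
    """lids seen standing in the rack, in rack coordinates"""
    I,P,*_=look(n,show); th=np.radians(a); Rk=np.array([[-np.sin(th),np.cos(th)],[-np.cos(th),-np.sin(th)]])
    q=(P[...,:2]-np.array(c))@Rk.T; z=P[...,2]
    for k in range(4):
        m=(abs(q[...,0]+.06-.04*k)<.017)&(abs(q[...,1])<.075)&(z>.075)&(z<.11)
        if m.sum()>10: print(n,'slot',k,m.sum(),'x',np.percentile(q[m][:,0],[3,97]).round(4),'y',np.percentile(q[m][:,1],[1,99]).round(4),'ztop',np.percentile(z[m],[50,95]).round(4))
E
python3 - <<'E'
from pk import *
check('wrist',(.6565,.004),5.05); check('scene',(.6565,.004),5.05)
print(T()[:3,3].round(3));plan(tool(.57,-.12,.21,45))
E
```

```text
wrist slot 3 1446 x [0.0543 0.0635] y [-0.0551  0.0505] ztop [0.0858 0.0871]
scene slot 3 159 x [0.0537 0.0629] y [-0.0578  0.0489] ztop [0.0865 0.0889]
[0.65  0.064 0.197]
row [-0.383, 0.706, -0.052] [-0.001, -0.0, -0.443] min rows 4.6
```

Seated: top at 87 mm, x about 59 mm. Next is the red lid.

```bash
python3 - <<'E'
from pk import *
plan(tool(.57,-.12,.21,45),tool(.51,-.2,.2,79.6,-.31),grasp('red',back=.07))
E
```

```text
row [-0.383, 0.706, -0.052] [-0.001, -0.0, -0.443] min rows 4.6
row [-0.651, 1.003, -0.012] [-0.17, 0.128, -0.821] min rows 8.9
row [-0.904, 1.538, 0.243] [-0.17, 0.128, -0.821] min rows 9.0
```

Emit:
servo_tool(
  commands=[
    [[-0.383,0.706,-0.05],[0,0,-0.443]],
    [[-0.383,0.706,-0.05],[0,0,-0.443]],
    [[-0.383,0.706,-0.05],[0,0,-0.443]],
    [[-0.383,0.706,-0.05],[0,0,-0.443]],
    [[-0.65,1,-0.01],[-0.17,0.128,-0.821]],
    [[-0.65,1,-0.01],[-0.17,0.128,-0.821]],
    [[-0.65,1,-0.01],[-0.17,0.128,-0.821]],
    [[-0.65,1,-0.01],[-0.17,0.128,-0.821]],
    [[-0.65,1,-0.01],[-0.17,0.128,-0.821]],
    [[-0.65,1,-0.01],[-0.17,0.128,-0.821]],
    [[-0.65,1,-0.01],[-0.17,0.128,-0.821]],
  ],
  claw=0.47,
)

```text
clock: 19.15
tcp_pos: [0.5101, -0.1992, 0.1993]
orientation: [2.224, 1.846, 0.29]
contact_force: [0.4, -0.5, -0.0]
grip_width: 0.0454
gripper_force: 0.0
```

```bash
python3 - <<'E'
from pk import *
plan(grasp('red',back=.07))
E
```

```text
row [-0.587, -0.171, 0.209] [-0.0, -0.0, -0.002] min rows 3.2
```

Emit:
servo_tool(
  commands=[
    [[-0.587,-0.171,0.05],[0,0,-0.002]],
    [[-0.587,-0.171,0.1],[0,0,-0.002]],
    [[-0.587,-0.171,0.15],[0,0,-0.002]],
    [[-0.587,-0.171,0.209],[0,0,-0.002]],
    [[-0.587,-0.171,0.209],[0,0,-0.002]],
    [[-0.587,-0.171,0.209],[0,0,-0.002]],
    [[-0.587,-0.171,0.209],[0,0,-0.002]],
  ],
)

```text
clock: 19.85
tcp_pos: [0.4619, -0.3373, 0.1383]
orientation: [2.213, 1.854, 0.293]
contact_force: [-0.1, -0.0, 0.0]
grip_width: 0.0453
gripper_force: 0.0
```

```bash
cat >> pk.py <<'E'
def top(n):
    I,P,*_=look('wrist'); M=T(); x,y,z=P[...,0],P[...,1],P[...,2]; c=L[n]
    q=P[(z>.082)&(z<.092)&(abs(x-c[0])<.026)&(abs(y-c[1])<.07)]; print(n,len(q),rect(q))
    Q=(q-M[:3,3])@M[:3,:3]; print('tool x/y of lid',np.percentile(Q,[2,50,98],axis=0)[:,:2].round(4).tolist()); plan(grasp(n))
E
python3 -c "
from pk import *
top('red')"
```

```text
red 2305 [array([ 474.6, -341.2]), array([109.5,  10.5]), np.float64(79.5)]
tool x/y of lid [[-0.0521, -0.0087], [0.0074, -0.0039], [0.0516, 0.0006]]
row [-0.007, -0.014, 0.285] [0.002, -0.001, 0.004] min rows 1.4
```

Emit:
servo_tool(
  commands=[
    [[-0.004,-0.016,0.08],[0,0,0.003]],
    [[-0.004,-0.016,0.16],[0,0,0.003]],
    [[-0.004,-0.016,0.24],[0,0,0.003]],
    [[-0.004,-0.016,0.283],[0,0,0.003]],
    [[-0.004,-0.016,0.283],[0,0,0.003]],
  ],
)

```text
clock: 20.4
tcp_pos: [0.4783, -0.3419, 0.0683]
orientation: [2.219, 1.85, 0.292]
contact_force: [-0.0, 0.5, -0.2]
grip_width: 0.0454
gripper_force: 0.0
```

Emit:
servo_tool(
  commands=[
    [[0,0,0],[0,0,0]],
    [[0,0,0],[0,0,0]],
    [[0,0,0],[0,0,0]],
    [[0,0,0],[0,0,0]],
    [[0,0,0],[0,0,0]],
    [[0,0,0],[0,0,0]],
  ],
  claw=1,
)

```text
clock: 21.0
tcp_pos: [0.478, -0.3434, 0.0694]
orientation: [2.219, 1.846, 0.292]
contact_force: [-1.9, -0.3, 5.6]
grip_width: 0.0092
gripper_force: 34.2
```

Emit:
servo_tool(
  commands=[
    [[0,0,-0.1],[0,0,0]],
    [[0,0,-0.2],[0,0,0]],
    [[0,0,-0.3],[0,0,0]],
    [[0,0,-0.4],[0,0,0]],
    [[0,0,-0.5],[0,0,0]],
    [[0,0,-0.5],[0,0,0]],
  ],
)

```text
clock: 21.6
tcp_pos: [0.4403, -0.3374, 0.1905]
orientation: [2.217, 1.843, 0.291]
contact_force: [0.5, -1.1, -0.2]
grip_width: 0.0096
gripper_force: 33.2
```

```bash
python3 - <<'E'
from pk import *
print(T()[:3,3].round(4)); check('scene',(.6565,.004),5.05); plan(tool(.54,-.18,.20,40))
E
```

```text
[ 0.4403 -0.3374  0.1905]
scene slot 3 161 x [0.0536 0.0632] y [-0.0578  0.0496] ztop [0.0864 0.0889]
row [0.69, 0.279, 0.044] [0.192, -0.068, 0.435] min rows 5.0
```

Emit:
servo_tool(
  commands=[
    [[0.69,0.279,0.02],[0.192,-0.068,0.435]],
    [[0.69,0.279,0.02],[0.192,-0.068,0.435]],
    [[0.69,0.279,0.02],[0.192,-0.068,0.435]],
    [[0.69,0.279,0.02],[0.192,-0.068,0.435]],
    [[0.69,0.279,0.02],[0.192,-0.068,0.435]],
    [[0.69,0.279,0.02],[0.192,-0.068,0.435]],
    [[0.69,0.279,0.02],[0.192,-0.068,0.435]],
  ],
)

```text
clock: 22.35
tcp_pos: [0.5394, -0.1778, 0.203]
orientation: [-2.947, -1.077, 0.002]
contact_force: [-0.1, -1.2, -0.8]
grip_width: 0.0097
gripper_force: 33.0
```

```bash
python3 - <<'E'
from pk import *
plan(slot(2,.20,(.6565,.004),5.05),slot(2,.14,(.6565,.004),5.05))
E
```

```text
row [0.873, -0.319, 0.013] [-0.003, 0.001, 0.39] min rows 4.6
row [0.873, -0.318, 0.253] [-0.003, 0.001, 0.39] min rows 4.8
```

Emit:
servo_tool(
  commands=[
    [[0.873,-0.319,0.0],[-0.003,0,0.39]],
    [[0.873,-0.319,0.0],[-0.003,0,0.39]],
    [[0.873,-0.319,0.0],[-0.003,0,0.39]],
    [[0.873,-0.319,0.0],[-0.003,0,0.39]],
    [[0.873,-0.319,0.0],[-0.003,0,0.39]],
    [[0.873,-0.319,0.0],[-0.003,0,0.39]],
    [[0.873,-0.319,0.15],[-0.003,0,0.39]],
    [[0.873,-0.319,0.3],[-0.003,0,0.39]],
    [[0.873,-0.319,0.36],[-0.003,0,0.39]],
    [[0.873,-0.319,0.36],[-0.003,0,0.39]],
    [[0.873,-0.319,0.36],[-0.003,0,0.39]],
  ],
)

```text
clock: 23.45
tcp_pos: [0.6542, 0.022, 0.1157]
orientation: [3.137, 0.136, 0.003]
contact_force: [0.2, -0.4, 0.2]
grip_width: 0.0093
gripper_force: 33.0
```

```bash
python3 - <<'E'
from pk import *
place(2,(.6565,.004,5.05),(.073,),'w7')
E
```

```text
tcp [0.6548 0.0223 0.1166]
hoop positions [-0.07 -0.05 -0.03 -0.01  0.01  0.03  0.05]
wrist hoops 4500 [0.662  0.0048] 5.0 rms 0.0017 tc [-0.0048 -0.0048 -0.0051  0.0074  0.0412  0.0134 -0.    ]
lid in tool: y [-0.003   0.0016  0.0063] x max 0.0582 z min -0.0179 dy/dx -0.001
row [0.022, -0.008, 0.174] [0.001, -0.002, -0.0] min rows 0.9
```

View pics/w7.png

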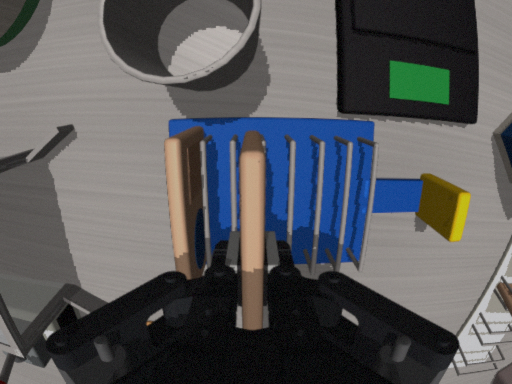

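Picture: the blue lid stands in slot 4 (185,200). The red lid in hand (252,230) is slightly right of the middle of slot 3 (hoop 6 at 235, hidden hoop 5 at about 264). I'll shift about 3 mm along tool −y.

Emit:
servo_tool(
  commands=[
    [[-0.01,-0.013,0],[0,0,0]],
    [[-0.01,-0.013,0.02],[0,0,0]],
    [[-0.01,-0.013,0.02],[0,0,0]],
    [[-0.01,-0.013,0.02],[0,0,0]],
  ],
)

```text
clock: 23.9
tcp_pos: [0.651, 0.0258, 0.1101]
orientation: [3.137, 0.136, 0.002]
contact_force: [0.1, 0.1, -0.4]
grip_width: 0.0095
gripper_force: 33.0
```

```bash
python3 - <<'E'
s=open('rk.py').read()
s=s.replace("    for _ in range(8):","    kmax=guess[3] if len(guess)>3 else .08\n    for _ in range(8):").replace("x0,y0,a=guess\n","x0,y0,a=guess[:3]\n").replace("(abs(t)<.056)\n","(abs(t)<.056)&(k<kmax)\n")
open('rk.py','w').write(s)
E
python3 - <<'E'
from pk import *
place(2,(.6565,.004,5.05,0),(.073,))
E
```

```text
tcp [0.651  0.0258 0.11  ]
hoop positions [-0.07 -0.05 -0.03 -0.01  0.01  0.03  0.05]
wrist hoops 3009 [0.6561 0.0038] 5.09 rms 0.0012 tc [-0.0006 -0.0002  0.0002  0.0043]
lid in tool: y [-0.003   0.0016  0.0063] x max 0.0582 z min -0.0179 dy/dx -0.0
row [0.012, 0.009, 0.148] [0.001, -0.001, -0.001] min rows 0.7
```

Emit:
servo_tool(
  commands=[
    [[0.003,0.002,0.05],[0,0,0]],
    [[0.003,0.002,0.09],[0,0,0]],
    [[0.003,0.002,0.12],[0,0,0]],
    [[0.003,0.002,0.145],[0,0,0]],
    [[0.003,0.002,0.15],[0,0,0]],
    [[0.003,0.002,0.15],[0,0,0]],
  ],
)

```text
clock: 24.55
tcp_pos: [0.6517, 0.0253, 0.0721]
orientation: [3.137, 0.136, 0.0]
contact_force: [-0.6, 0.2, -0.3]
grip_width: 0.0097
gripper_force: 33.2
```

Emit:
servo_tool(
  commands=[
    [[0,0,0],[0,0,0]],
    [[0,0,0],[0,0,0]],
    [[0,0,0],[0,0,0]],
    [[0,0,0],[0,0,0]],
    [[0,0,-0.08],[0,0,0]],
    [[0,0,-0.2],[0,0,0]],
    [[0,0,-0.35],[0,0,0]],
    [[0,0,-0.5],[0,0,0]],
    [[0,0,-0.5],[0,0,0]],
    [[0,0,-0.5],[0,0,0]],
  ],
  claw=0.76,
)

```text
clock: 25.55
tcp_pos: [0.6522, 0.0255, 0.1986]
orientation: [3.137, 0.136, 0.005]
contact_force: [0.4, -0.6, -0.5]
grip_width: 0.0203
gripper_force: 0.0
```

```bash
python3 - <<'E'
from pk import *
check('wrist',(.656,.0038),5.08)
plan(tool(.59,-.12,.21,45),tool(.54,-.17,.2,79.6,-.31))
E
```

```text
wrist slot 2 1412 x [0.0152 0.0244] y [-0.0537  0.0521] ztop [0.0858 0.0871]
wrist slot 3 1570 x [0.054  0.0637] y [-0.0561  0.0453] ztop [0.0857 0.087 ]
row [-0.295, 0.558, -0.051] [0.001, 0.0, -0.445] min rows 4.7
row [-0.511, 0.74, -0.01] [-0.167, 0.129, -0.822] min rows 8.9
```

Red is seated (x about 20, y about −1 mm). Green is next.

Emit:
servo_tool(
  commands=[
    [[-0.295,0.558,-0.05],[0,0,-0.445]],
    [[-0.295,0.558,-0.05],[0,0,-0.445]],
    [[-0.295,0.558,-0.05],[0,0,-0.445]],
    [[-0.295,0.558,-0.05],[0,0,-0.445]],
    [[-0.511,0.74,-0.01],[-0.167,0.129,-0.822]],
    [[-0.511,0.74,-0.01],[-0.167,0.129,-0.822]],
    [[-0.511,0.74,-0.01],[-0.167,0.129,-0.822]],
    [[-0.511,0.74,-0.01],[-0.167,0.129,-0.822]],
    [[-0.511,0.74,-0.01],[-0.167,0.129,-0.822]],
    [[-0.511,0.74,-0.01],[-0.167,0.129,-0.822]],
    [[-0.511,0.74,-0.01],[-0.167,0.129,-0.822]],
  ],
  claw=0.47,
)

```text
clock: 26.7
tcp_pos: [0.5394, -0.1701, 0.1991]
orientation: [2.226, 1.847, 0.287]
contact_force: [-0.1, 0.2, -0.2]
grip_width: 0.0451
gripper_force: 0.0
```

```bash
python3 - <<'E'
from pk import *
plan(grasp('green',back=.07))
E
```

```text
row [-0.722, -0.039, 0.251] [-0.002, -0.0, -0.003] min rows 3.8
```

Emit:
servo_tool(
  commands=[
    [[-0.722,-0.039,0.05],[0,0,-0.003]],
    [[-0.722,-0.039,0.1],[0,0,-0.003]],
    [[-0.722,-0.039,0.1],[0,0,-0.003]],
    [[-0.722,-0.039,0.18],[0,0,-0.003]],
    [[-0.722,-0.039,0.25],[0,0,-0.003]],
    [[-0.722,-0.039,0.25],[0,0,-0.003]],
    [[-0.722,-0.039,0.25],[0,0,-0.003]],
  ],
)

```text
clock: 27.4
tcp_pos: [0.5184, -0.347, 0.1373]
orientation: [2.216, 1.857, 0.29]
contact_force: [1.1, 0.8, 0.6]
grip_width: 0.0454
gripper_force: 0.0
```

```bash
python3 -c "
from pk import *
top('green')"
```

```text
green 2256 [array([ 531.8, -352.6]), array([108.1,  10.5]), np.float64(79.5)]
tool x/y of lid [[-0.0533, -0.0076], [0.0062, -0.0029], [0.0492, 0.0019]]
row [-0.01, -0.012, 0.284] [0.0, -0.001, 0.004] min rows 1.4
```

Emit:
servo_tool(
  commands=[
    [[-0.01,-0.014,0.08],[0,0,0.003]],
    [[-0.01,-0.014,0.16],[0,0,0.003]],
    [[-0.01,-0.014,0.24],[0,0,0.003]],
    [[-0.01,-0.014,0.283],[0,0,0.003]],
    [[-0.01,-0.014,0.283],[0,0,0.003]],
  ],
)

```text
clock: 27.95
tcp_pos: [0.5354, -0.3534, 0.0688]
orientation: [2.22, 1.852, 0.29]
contact_force: [0.4, 0.6, 0.7]
grip_width: 0.045
gripper_force: 0.0
```

Emit:
servo_tool(
  commands=[
    [[0,0,0],[0,0,0]],
    [[0,0,0],[0,0,0]],
    [[0,0,0],[0,0,0]],
    [[0,0,0],[0,0,0]],
    [[0,0,0],[0,0,0]],
    [[0,0,0],[0,0,0]],
  ],
  claw=1,
)

```text
clock: 28.55
tcp_pos: [0.5351, -0.3552, 0.0699]
orientation: [2.22, 1.849, 0.289]
contact_force: [-2.7, 0.8, 6.6]
grip_width: 0.0096
gripper_force: 34.3
```

Emit:
servo_tool(
  commands=[
    [[0,0,-0.1],[0,0,0]],
    [[0,0,-0.2],[0,0,0]],
    [[0,0,-0.3],[0,0,0]],
    [[0,0,-0.4],[0,0,0]],
    [[0,0,-0.5],[0,0,0]],
    [[0,0,-0.5],[0,0,0]],
  ],
)

```text
clock: 29.15
tcp_pos: [0.498, -0.3492, 0.1914]
orientation: [2.217, 1.845, 0.289]
contact_force: [0.3, 0.1, -0.9]
grip_width: 0.0094
gripper_force: 33.2
```

```bash
python3 - <<'E'
from pk import *
check('scene',(.656,.0038),5.08); plan(tool(.55,-.18,.205,40))
E
```

```text
scene slot 2 152 x [0.0146 0.0241] y [-0.0561  0.0511] ztop [0.0869 0.0892]
scene slot 3 161 x [0.0538 0.0633] y [-0.0578  0.0485] ztop [0.0861 0.0893]
row [0.702, 0.099, -0.034] [0.191, -0.068, 0.436] min rows 5.0
```

Emit:
servo_tool(
  commands=[
    [[0.702,0.099,-0.03],[0.191,-0.068,0.436]],
    [[0.702,0.099,-0.03],[0.191,-0.068,0.436]],
    [[0.702,0.099,-0.03],[0.191,-0.068,0.436]],
    [[0.702,0.099,-0.03],[0.191,-0.068,0.436]],
    [[0.702,0.099,-0.03],[0.191,-0.068,0.436]],
    [[0.702,0.099,-0.03],[0.191,-0.068,0.436]],
    [[0.702,0.099,-0.03],[0.191,-0.068,0.436]],
  ],
)

```text
clock: 29.9
tcp_pos: [0.5505, -0.1788, 0.2014]
orientation: [-2.948, -1.075, 0.005]
contact_force: [0.4, -0.6, -1.5]
grip_width: 0.0096
gripper_force: 33.1
```

```bash
python3 - <<'E'
from pk import *
plan(slot(1,.20,(.656,.0055),5.08),slot(1,.11,(.6535,.0055),5.08))
E
```

```text
row [0.751, -0.227, 0.005] [-0.002, 0.002, 0.389] min rows 4.1
row [0.744, -0.232, 0.365] [-0.002, 0.002, 0.389] min rows 4.3
```

Emit:
servo_tool(
  commands=[
    [[0.744,-0.229,0.0],[-0.002,0.002,0.389]],
    [[0.744,-0.229,0.0],[-0.002,0.002,0.389]],
    [[0.744,-0.229,0.0],[-0.002,0.002,0.389]],
    [[0.744,-0.229,0.0],[-0.002,0.002,0.389]],
    [[0.744,-0.229,0.0],[-0.002,0.002,0.389]],
    [[0.744,-0.229,0.0],[-0.002,0.002,0.389]],
    [[0.744,-0.229,0.15],[-0.002,0.002,0.389]],
    [[0.744,-0.229,0.3],[-0.002,0.002,0.389]],
    [[0.744,-0.229,0.35],[-0.002,0.002,0.389]],
    [[0.744,-0.229,0.35],[-0.002,0.002,0.389]],
    [[0.744,-0.229,0.35],[-0.002,0.002,0.389]],
  ],
)

```text
clock: 31.0
tcp_pos: [0.6561, -0.0166, 0.1167]
orientation: [3.138, 0.137, 0.005]
contact_force: [0.7, 0.4, -0.4]
grip_width: 0.0095
gripper_force: 33.1
```

```bash
python3 - <<'E'
from pk import *
place(1,(.656,.0038,5.08,-.025),(.073,))
E
```

```text
tcp [ 0.6567 -0.0163  0.1174]
hoop positions [-0.07 -0.05 -0.03 -0.01  0.01  0.05]
wrist hoops 1630 [0.6665 0.0048] 5.08 rms 0.0012 tc [-0.0069  0.      0.0081]
lid in tool: y [-0.003   0.0016  0.0063] x max 0.0578 z min -0.0174 dy/dx 0.0
row [0.046, -0.001, 0.178] [0.0, -0.003, -0.001] min rows 0.9
```

Emit:
servo_tool(
  commands=[
    [[-0.004,-0.008,0.0],[0,0,0]],
    [[-0.004,-0.008,0.03],[0,0,0]],
    [[-0.004,-0.008,0.03],[0,0,0]],
    [[-0.004,-0.008,0.03],[0,0,0]],
  ],
)

```text
clock: 31.45
tcp_pos: [0.6542, -0.0137, 0.108]
orientation: [3.138, 0.138, 0.003]
contact_force: [-0.4, 0.0, -1.0]
grip_width: 0.0094
gripper_force: 33.1
```

```bash
python3 - <<'E'
from pk import *
place(1,(.656,.0038,5.08,-.025),(.073,))
E
```

```text
tcp [ 0.6543 -0.0137  0.1081]
hoop positions [-0.07 -0.05 -0.03 -0.01  0.01  0.05]
wrist hoops 2096 [0.6607 0.0041] 5.09 rms 0.0011 tc [-0.004  -0.      0.0143]
lid in tool: y [-0.003   0.0016  0.0063] x max 0.0578 z min -0.0174 dy/dx 0.0
row [0.031, 0.011, 0.14] [0.0, -0.001, -0.001] min rows 0.7
```

Emit:
servo_tool(
  commands=[
    [[0.003,0.004,0.05],[0,0,0]],
    [[0.003,0.004,0.09],[0,0,0]],
    [[0.003,0.004,0.12],[0,0,0]],
    [[0.003,0.004,0.138],[0,0,0]],
    [[0.003,0.004,0.142],[0,0,0]],
    [[0.003,0.004,0.142],[0,0,0]],
  ],
)

```text
clock: 32.1
tcp_pos: [0.6552, -0.0146, 0.0723]
orientation: [-3.139, -0.138, -0.003]
contact_force: [0.7, 0.5, 0.5]
grip_width: 0.0094
gripper_force: 33.2
```

Emit:
servo_tool(
  commands=[
    [[0,0,0],[0,0,0]],
    [[0,0,0],[0,0,0]],
    [[0,0,0],[0,0,0]],
    [[0,0,0],[0,0,0]],
    [[0,0,-0.08],[0,0,0]],
    [[0,0,-0.2],[0,0,0]],
    [[0,0,-0.35],[0,0,0]],
    [[0,0,-0.5],[0,0,0]],
    [[0,0,-0.5],[0,0,0]],
    [[0,0,-0.5],[0,0,0]],
  ],
  claw=0.76,
)

```text
clock: 33.1
tcp_pos: [0.6555, -0.0147, 0.1987]
orientation: [3.138, 0.137, 0.007]
contact_force: [-0.8, -0.4, -0.3]
grip_width: 0.0204
gripper_force: 0.0
```

```bash
python3 - <<'E'
from pk import *
check('wrist',(.656,.0038),5.08)
plan(tool(.59,-.13,.21,45),tool(.565,-.17,.2,79.6,-.31))
E
```

```text
wrist slot 1 1419 x [-0.0249 -0.0157] y [-0.0529  0.0529] ztop [0.0858 0.0871]
wrist slot 2 1547 x [0.0149 0.0245] y [-0.0541  0.0461] ztop [0.0857 0.0871]
wrist slot 3 1653 x [0.0538 0.0631] y [-0.0558  0.0499] ztop [0.0855 0.087 ]
row [-0.298, 0.436, -0.052] [0.001, -0.001, -0.444] min rows 4.7
row [-0.411, 0.587, -0.012] [-0.168, 0.128, -0.822] min rows 8.9
```

Green is seated. The yellow lid is the last one.

Emit:
servo_tool(
  commands=[
    [[-0.298,0.436,-0.05],[0,0,-0.444]],
    [[-0.298,0.436,-0.05],[0,0,-0.444]],
    [[-0.298,0.436,-0.05],[0,0,-0.444]],
    [[-0.298,0.436,-0.05],[0,0,-0.444]],
    [[-0.411,0.587,-0.01],[-0.168,0.128,-0.822]],
    [[-0.411,0.587,-0.01],[-0.168,0.128,-0.822]],
    [[-0.411,0.587,-0.01],[-0.168,0.128,-0.822]],
    [[-0.411,0.587,-0.01],[-0.168,0.128,-0.822]],
    [[-0.411,0.587,-0.01],[-0.168,0.128,-0.822]],
    [[-0.411,0.587,-0.01],[-0.168,0.128,-0.822]],
    [[-0.411,0.587,-0.01],[-0.168,0.128,-0.822]],
  ],
  claw=0.47,
)

```text
clock: 34.25
tcp_pos: [0.5645, -0.1701, 0.1987]
orientation: [2.225, 1.847, 0.288]
contact_force: [-0.1, -0.0, 0.8]
grip_width: 0.0455
gripper_force: 0.0
```

```bash
python3 - <<'E'
from pk import *
plan(grasp('yellow',back=.07))
P=np.load('topP.npy'); x,y,z=P[...,0],P[...,1],P[...,2]
q=P[(z>.1)&(z<.25)&(abs(x-.73)<.1)&(abs(y+.27)<.1)]; print('carton',q.min(0),q.max(0))
E
```

```text
row [-0.74, 0.087, 0.289] [-0.001, -0.0, -0.002] min rows 4.0
carton [ 0.68920094 -0.31555184  0.10012422] [ 0.78583863 -0.22071614  0.19474601]
```

Emit:
servo_tool(
  commands=[
    [[-0.74,0.087,0.05],[0,0,-0.002]],
    [[-0.74,0.087,0.1],[0,0,-0.002]],
    [[-0.74,0.087,0.1],[0,0,-0.002]],
    [[-0.74,0.087,0.18],[0,0,-0.002]],
    [[-0.74,0.087,0.28],[0,0,-0.002]],
    [[-0.74,0.087,0.285],[0,0,-0.002]],
    [[-0.74,0.087,0.285],[0,0,-0.002]],
  ],
)

```text
clock: 34.95
tcp_pos: [0.5745, -0.3578, 0.138]
orientation: [2.218, 1.855, 0.291]
contact_force: [-0.1, 0.1, 1.1]
grip_width: 0.0454
gripper_force: 0.0
```

```bash
python3 -c "
from pk import *
top('yellow')"
```

```text
yellow 2319 [array([ 590.4, -359.1]), array([109.7,  10.4]), np.float64(80.3)]
tool x/y of lid [[-0.0489, -0.007], [0.0108, -0.0024], [0.0542, 0.0025]]
row [-0.01, -0.013, 0.289] [0.001, -0.001, 0.003] min rows 1.4
```

Emit:
servo_tool(
  commands=[
    [[0.005,-0.009,0.08],[0,0,0.003]],
    [[0.005,-0.009,0.16],[0,0,0.003]],
    [[0.005,-0.009,0.24],[0,0,0.003]],
    [[0.005,-0.009,0.286],[0,0,0.003]],
    [[0.005,-0.009,0.286],[0,0,0.003]],
  ],
)

```text
clock: 35.5
tcp_pos: [0.594, -0.3604, 0.0696]
orientation: [2.22, 1.85, 0.291]
contact_force: [-0.1, 0.3, -0.0]
grip_width: 0.0454
gripper_force: 0.0
```

Emit:
servo_tool(
  commands=[
    [[0,0,0],[0,0,0]],
    [[0,0,0],[0,0,0]],
    [[0,0,0],[0,0,0]],
    [[0,0,0],[0,0,0]],
    [[0,0,0],[0,0,0]],
    [[0,0,0],[0,0,0]],
  ],
  claw=1,
)

```text
clock: 36.1
tcp_pos: [0.5935, -0.362, 0.0706]
orientation: [2.22, 1.847, 0.29]
contact_force: [-4.1, 1.9, 6.7]
grip_width: 0.0097
gripper_force: 33.7
```

Emit:
servo_tool(
  commands=[
    [[0,0,-0.1],[0,0,0]],
    [[0,0,-0.2],[0,0,0]],
    [[0,0,-0.3],[0,0,0]],
    [[0,0,-0.4],[0,0,0]],
    [[0,0,-0.5],[0,0,0]],
    [[0,0,-0.5],[0,0,0]],
  ],
)

```text
clock: 36.7
tcp_pos: [0.557, -0.3561, 0.1927]
orientation: [2.216, 1.843, 0.292]
contact_force: [0.0, -0.4, -1.1]
grip_width: 0.0096
gripper_force: 32.6
```

```bash
python3 - <<'E'
from pk import *
check('scene',(.656,.0038),5.08); plan(tool(.55,-.20,.205,40))
E
```

```text
scene slot 1 149 x [-0.0249 -0.0157] y [-0.056   0.0501] ztop [0.087  0.0893]
scene slot 2 151 x [0.015  0.0238] y [-0.0562  0.0504] ztop [0.0867 0.0894]
scene slot 3 161 x [0.0538 0.0629] y [-0.0568  0.0486] ztop [0.086  0.0893]
row [0.608, -0.115, -0.098] [0.192, -0.068, 0.435] min rows 5.0
```

Emit:
servo_tool(
  commands=[
    [[0.608,-0.115,-0.09],[0.192,-0.068,0.435]],
    [[0.608,-0.115,-0.09],[0.192,-0.068,0.435]],
    [[0.608,-0.115,-0.09],[0.192,-0.068,0.435]],
    [[0.608,-0.115,-0.09],[0.192,-0.068,0.435]],
    [[0.608,-0.115,-0.09],[0.192,-0.068,0.435]],
    [[0.608,-0.115,-0.09],[0.192,-0.068,0.435]],
    [[0.608,-0.115,-0.09],[0.192,-0.068,0.435]],
  ],
)

```text
clock: 37.45
tcp_pos: [0.5498, -0.1996, 0.2003]
orientation: [-2.947, -1.078, 0.003]
contact_force: [0.8, -0.7, -1.0]
grip_width: 0.0094
gripper_force: 32.6
```

```bash
python3 - <<'E'
from pk import *
plan(tool(.6587,-.0541,.20,5.08),tool(.6587,-.0541,.11,5.08))
E
```

```text
row [0.708, -0.163, 0.001] [-0.002, 0.001, 0.39] min rows 4.1
row [0.709, -0.162, 0.361] [-0.002, 0.001, 0.39] min rows 4.1
```

Emit:
servo_tool(
  commands=[
    [[0.709,-0.163,0.0],[-0.002,0.001,0.39]],
    [[0.709,-0.163,0.0],[-0.002,0.001,0.39]],
    [[0.709,-0.163,0.0],[-0.002,0.001,0.39]],
    [[0.709,-0.163,0.0],[-0.002,0.001,0.39]],
    [[0.709,-0.163,0.0],[-0.002,0.001,0.39]],
    [[0.709,-0.163,0.0],[-0.002,0.001,0.39]],
    [[0.709,-0.163,0.15],[-0.002,0.001,0.39]],
    [[0.709,-0.163,0.3],[-0.002,0.001,0.39]],
    [[0.709,-0.163,0.35],[-0.002,0.001,0.39]],
    [[0.709,-0.163,0.35],[-0.002,0.001,0.39]],
    [[0.709,-0.163,0.35],[-0.002,0.001,0.39]],
    [[0.709,-0.163,0.35],[-0.002,0.001,0.39]],
  ],
)

```text
clock: 38.65
tcp_pos: [0.6604, -0.0542, 0.1164]
orientation: [-3.139, -0.136, -0.006]
contact_force: [-0.5, 0.1, -0.0]
grip_width: 0.0098
gripper_force: 32.5
```

```bash
python3 - <<'E'
from pk import *
place(0,(.656,.0038,5.08,-.04),(.073,))
plan(tool(.6587,-.0541,.073,5.08))
E
```

```text
tcp [ 0.6604 -0.054   0.1164]
hoop positions [-0.07 -0.05 -0.03  0.01  0.05]
wrist hoops 824 [0.6746 0.0055] 4.77 rms 0.001 tc [-0.0002  0.0002]
lid in tool: y [-0.0031  0.0016  0.0062] x max 0.0585 z min -0.0168 dy/dx -0.002
row [0.076, 0.008, 0.174] [0.0, -0.002, 0.002] min rows 0.9
row [-0.007, -0.0, 0.173] [0.0, -0.002, -0.001] min rows 0.9
```

Emit:
servo_tool(
  commands=[
    [[-0.007,0.001,0.05],[0,-0.002,0]],
    [[-0.007,0.001,0.05],[0,-0.002,0]],
    [[-0.007,0.001,0.09],[0,-0.002,0]],
    [[-0.007,0.001,0.12],[0,-0.002,0]],
    [[-0.007,0.001,0.15],[0,-0.002,0]],
    [[-0.007,0.001,0.17],[0,-0.002,0]],
    [[-0.007,0.001,0.174],[0,-0.002,0]],
    [[-0.007,0.001,0.174],[0,-0.002,0]],
  ],
)

```text
clock: 39.5
tcp_pos: [0.6568, -0.0539, 0.072]
orientation: [-3.139, -0.136, 0.007]
contact_force: [-7.8, 1.1, 14.4]
grip_width: 0.0095
gripper_force: 34.9
```

Emit:
servo_tool(
  commands=[
    [[0,0,0],[0,0,0]],
    [[0,0,0],[0,0,0]],
    [[0,0,0],[0,0,0]],
    [[0,0,0],[0,0,0]],
    [[0,0,-0.08],[0,0,0]],
    [[0,0,-0.2],[0,0,0]],
    [[0,0,-0.35],[0,0,0]],
    [[0,0,-0.5],[0,0,0]],
    [[0,0,-0.5],[0,0,0]],
    [[0,0,-0.5],[0,0,0]],
  ],
  claw=0.76,
)

```text
clock: 40.5
tcp_pos: [0.6582, -0.0542, 0.1966]
orientation: [3.139, 0.136, -0.001]
contact_force: [0.3, -0.1, -0.2]
grip_width: 0.0208
gripper_force: 0.0
```

```bash
python3 - <<'E'
from pk import *
check('wrist',(.656,.0038),5.08)
plan(tool(.60,-.03,.26,90))
E
```

```text
wrist slot 0 1447 x [-0.0635 -0.0546] y [-0.0518  0.0542] ztop [0.0859 0.0872]
wrist slot 1 1567 x [-0.025  -0.0153] y [-0.0537  0.0467] ztop [0.0858 0.0871]
wrist slot 2 1669 x [0.0149 0.0241] y [-0.0539  0.0523] ztop [0.0857 0.0871]
wrist slot 3 1615 x [0.0538 0.0629] y [-0.0558  0.0503] ztop [0.0855 0.0871]
row [-0.221, -0.116, -0.258] [-0.002, 0.002, -0.945] min rows 9.9
```

All four lids are seated. Now I'll view the mouth to get the sanitiser's axis.

Emit:
servo_tool(
  commands=[
    [[-0.25,-0.44,-0.26],[0,0,-0.945]],
    [[-0.25,-0.44,-0.26],[0,0,-0.945]],
    [[-0.25,-0.44,-0.26],[0,0,-0.945]],
    [[-0.25,-0.44,-0.26],[0,0,-0.945]],
    [[-0.25,-0.44,-0.26],[0,0,-0.945]],
    [[-0.25,-0.44,-0.26],[0,0,-0.945]],
    [[-0.25,-0.44,-0.26],[0,0,-0.945]],
    [[-0.25,-0.44,-0.26],[0,0,-0.945]],
    [[-0.25,-0.44,-0.26],[0,0,-0.945]],
    [[-0.25,-0.44,-0.26],[0,0,-0.945]],
    [[-0.25,-0.44,-0.26],[0,0,-0.945]],
    [[-0.25,-0.44,-0.26],[0,0,-0.945]],
  ],
  claw=0.6,
)

```text
clock: 41.75
tcp_pos: [0.5855, 0.0498, 0.2596]
orientation: [-2.222, -2.215, 0.006]
contact_force: [-1.0, 0.5, -0.1]
grip_width: 0.034
gripper_force: 0.0
```

```bash
python3 - <<'E'
from pk import *
I,P,h,s,v=look('wrist','w8'); np.save('w8P.npy',P)
print(T().round(3))
for n in ('sanitiser','start_lever_tip','rack_grip'):
    for d in r.mark_of('wrist',n)[:2]: print(n,round(d['confidence'],2),np.round(d['uv']),atz('wrist',d['uv'],{'sanitiser':0,'start_lever_tip':.15,'rack_grip':.045}[n]).round(4))
E
```

```text
[[ 0.003  1.    -0.004  0.586]
 [ 1.    -0.003  0.     0.05 ]
 [ 0.    -0.004 -1.     0.26 ]
 [ 0.     0.     0.     1.   ]]
start_lever_tip 0.73 [312. 153.] [0.6346 0.0837 0.15  ]
rack_grip 0.59 [314. 221.] [ 0.6634 -0.0197  0.045 ]
rack_grip 0.51 [312. 152.] [0.6564 0.0675 0.045 ]
```

View pics/w8.png

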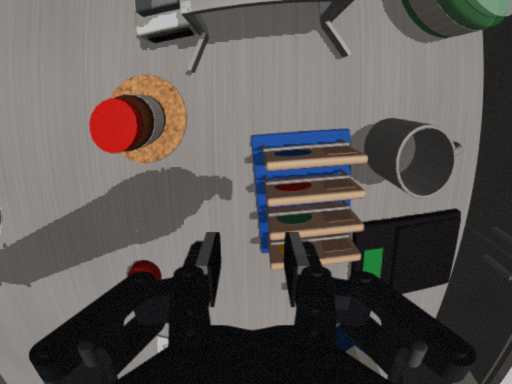

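Picture: four lids standing in the rack at (315,157), (312,190), (312,223), (315,250). The jar is on the mat at (130,125), and the guide tips show at (192,70) and (347,52). I'll fit the guides.

```bash
python3 - <<'E'
from pk import *
P=np.load('w8P.npy'); x,y,z=P[...,0],P[...,1],P[...,2]
m=(z>.02)&(z<.03)&(y>.15)&(y<.26)&(x>.46)&(x<.72)
q=P[m]; 
for lo,hi in((.46,.58),(.6,.72)):
    a=q[(q[:,0]>lo)&(q[:,0]<hi)]; 
    b=a[a[:,1].argsort()]; print(len(a),'tip',np.median(b[:15],0).round(4),'root',np.median(b[-15:],0).round(4),np.degrees(np.arctan2(*np.polyfit(a[:,1],a[:,0],1)[:1],1)).round(2))
f=P[(z>.098)&(z<.116)&(y>.17)&(y<.30)&(x>.5)&(x<.72)]; 
print('roof',len(f),f.min(0).round(3) if len(f) else '')
for n in('top','scene'):
    p=np.load(n+'P.npy'); x,y,z=p[...,0],p[...,1],p[...,2]
    f=p[(z>.095)&(z<.118)&(y>.19)&(y<.42)&(x>.48)&(x<.72)]; print(n,'roof',len(f), rect(f),np.median(f[:,2]))
    g=p[(z>.018)&(z<.03)&(y>.16)&(y<.25)&(x>.46)&(x<.74)]; print(len(g),g[g[:,0]<.58].mean(0).round(3),g[g[:,0]>.6].mean(0).round(3))
E
```

```text
333 tip [0.5114 0.1661 0.0252] root [0.5287 0.2266 0.0233] -3.43
256 tip [0.7016 0.1886 0.0255] root [0.6711 0.2482 0.0251] -30.07
roof 1128 [0.519 0.21  0.098]
top roof 2860 [array([595.1, 291.2]), array([206.7, 201. ]), np.float64(6.5)] 0.1091158915019006
78 [0.509 0.194 0.025] [0.684 0.211 0.024]
scene roof 2551 [array([586.7, 304.7]), array([211.6, 229. ]), np.float64(0.3)] 0.11033528340258669
123 [0.5   0.203 0.024] [0.673 0.204 0.024]
```

```bash
python3 - <<'E'
from pk import *
plan(tool(.64,-.09,.24,5.08),tool(.6678,-.1403,.12,5.08))
E
```

```text
row [-0.56, 0.217, 0.082] [-0.002, 0.002, 0.943] min rows 9.9
row [-0.761, 0.33, 0.562] [-0.002, 0.002, 0.943] min rows 9.9
```

Emit:
servo_tool(
  commands=[
    [[-0.56,0.217,0.08],[0,0.002,0.943]],
    [[-0.56,0.217,0.08],[0,0.002,0.943]],
    [[-0.56,0.217,0.08],[0,0.002,0.943]],
    [[-0.56,0.217,0.08],[0,0.002,0.943]],
    [[-0.56,0.217,0.08],[0,0.002,0.943]],
    [[-0.56,0.217,0.08],[0,0.002,0.943]],
    [[-0.56,0.217,0.08],[0,0.002,0.943]],
    [[-0.761,0.33,0.2],[0,0.002,0.943]],
    [[-0.761,0.33,0.3],[0,0.002,0.943]],
    [[-0.761,0.33,0.4],[0,0.002,0.943]],
    [[-0.761,0.33,0.5],[0,0.002,0.943]],
    [[-0.761,0.33,0.5],[0,0.002,0.943]],
    [[-0.761,0.33,0.5],[0,0.002,0.943]],
  ],
  claw=0.53,
)

```text
clock: 43.25
tcp_pos: [0.6684, -0.1398, 0.1359]
orientation: [-3.136, -0.142, 0.002]
contact_force: [-0.2, 0.5, 0.4]
grip_width: 0.0402
gripper_force: 0.0
```

```bash
python3 - <<'E'
from pk import *
print(T()[:3,3].round(4))
I,P,h,s,v=look('wrist','w9')
g=P[(h>20)&(h<36)&(s>110)&(abs(P[...,1]+.14)<.05)&(abs(P[...,0]-.67)<.06)&(P[...,2]>.058)&(P[...,2]<.070)]; print(len(g),rect(g))
check('scene',(.656,.0038),5.08)
plan(tool(.6678,-.1403,.050,5.08))
E
```

```text
[ 0.6684 -0.1398  0.1359]
1037 [array([ 669.4, -141.4]), array([41.4, 13.1]), np.float64(4.7)]
scene slot 0 146 x [-0.0641 -0.0545] y [-0.0547  0.0528] ztop [0.0869 0.0894]
scene slot 1 148 x [-0.0249 -0.0156] y [-0.0553  0.0504] ztop [0.0868 0.0896]
scene slot 2 153 x [0.0149 0.0239] y [-0.0566  0.0501] ztop [0.0866 0.089 ]
scene slot 3 160 x [0.0539 0.0637] y [-0.0588  0.0483] ztop [0.0864 0.0894]
row [-0.008, 0.001, 0.35] [-0.001, -0.001, 0.001] min rows 1.8
```

View pics/w9.png

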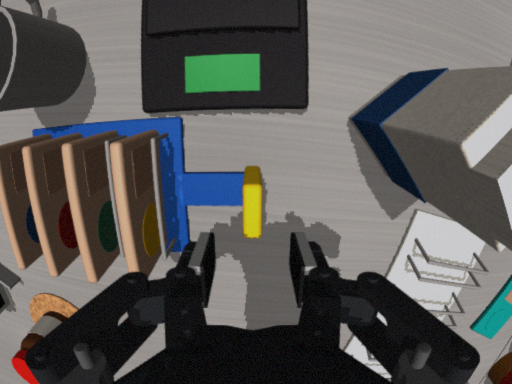

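The yellow grip (252,200) is between the fingers (205 and 300), with the carton at (420,140) clear. I'll descend and grip.

Emit:
servo_tool(
  commands=[
    [[0.002,0,0.1],[0,0,0]],
    [[0.002,0,0.2],[0,0,0]],
    [[0.002,0,0.29],[0,0,0]],
    [[0.002,0,0.35],[0,0,0]],
    [[0.002,0,0.35],[0,0,0]],
    [[0.002,0,0.35],[0,0,0]],
  ],
)

```text
clock: 43.95
tcp_pos: [0.6696, -0.14, 0.0494]
orientation: [-3.136, -0.141, -0.001]
contact_force: [0.4, -0.0, 0.7]
grip_width: 0.0404
gripper_force: 0.0
```

Emit:
servo_tool(
  commands=[
    [[0,0,0],[0,0,0]],
    [[0,0,0],[0,0,0]],
    [[0,0,0],[0,0,0]],
    [[0,0,0],[0,0,0]],
    [[0,0,0],[0,0,0]],
    [[0,0,0],[0,0,0]],
  ],
  claw=1,
  squeeze=60,
)

```text
clock: 44.55
tcp_pos: [0.6699, -0.1398, 0.0499]
orientation: [-3.136, -0.141, -0.003]
contact_force: [-1.7, 1.2, 6.2]
grip_width: 0.0136
gripper_force: 60.0
```

```bash
python3 - <<'E'
from pk import *
a=6.4;u=np.array([-np.sin(np.radians(a)),np.cos(np.radians(a))]);o=np.array([.6015,.2215]); M=T(); print(M[:3,3].round(4))
z=M[2,3]
for xs in(-.29,-.20,-.10,-.061,-.055): p=o+u*xs; print(xs,p.round(4)); plan(tool(*p,z,a))
for n in('top','scene'): check(n,(.656,.0038),5.08)
E
```

```text
[ 0.6699 -0.1398  0.0499]
-0.29 [ 0.6338 -0.0667]
row [-0.118, -0.304, 0.0] [-0.001, -0.001, -0.014] min rows 1.6
-0.2 [0.6238 0.0227]
row [-0.125, -0.664, 0.001] [-0.001, -0.001, -0.014] min rows 3.4
-0.1 [0.6126 0.1221]
row [-0.134, -1.064, 0.002] [-0.001, -0.001, -0.014] min rows 5.4
-0.061 [0.6083 0.1609]
row [-0.137, -1.22, 0.002] [-0.001, -0.001, -0.014] min rows 6.1
-0.055 [0.6076 0.1668]
row [-0.138, -1.244, 0.002] [-0.001, -0.001, -0.014] min rows 6.3
top slot 0 105 x [-0.0652 -0.0557] y [-0.0496  0.0564] ztop [0.0861 0.0903]
top slot 1 107 x [-0.0263 -0.0168] y [-0.0494  0.0559] ztop [0.086  0.0909]
top slot 2 110 x [0.0134 0.023 ] y [-0.0515  0.0559] ztop [0.0866 0.0908]
top slot 3 115 x [0.0524 0.0623] y [-0.0524  0.0535] ztop [0.0861 0.0898]
scene slot 0 142 x [-0.0643 -0.0554] y [-0.0537  0.0517] ztop [0.0869 0.0893]
scene slot 1 150 x [-0.0253 -0.0159] y [-0.0557  0.0515] ztop [0.0869 0.0892]
scene slot 2 154 x [0.0149 0.024 ] y [-0.0572  0.0506] ztop [0.0866 0.0893]
scene slot 3 160 x [0.0538 0.0631] y [-0.058   0.0504] ztop [0.0865 0.0895]
```

Emit:
servo_tool(
  commands=[
    [[-0.01,-0.02,0],[0,0,-0.002]],
    [[-0.024,-0.06,0],[0,0,-0.004]],
    [[-0.04,-0.1,0],[0,0,-0.006]],
    [[-0.055,-0.14,0],[0,0,-0.008]],
    [[-0.07,-0.18,0],[0,0,-0.01]],
    [[-0.086,-0.22,0],[0,0,-0.012]],
    [[-0.1,-0.26,0],[0,0,-0.014]],
    [[-0.112,-0.29,0],[0,0,-0.014]],
    [[-0.118,-0.304,0],[0,0,-0.014]],
    [[-0.118,-0.304,0],[0,0,-0.014]],
    [[-0.118,-0.304,0],[0,0,-0.014]],
  ],
)

```text
clock: 45.75
tcp_pos: [0.6339, -0.0683, 0.0499]
orientation: [-3.136, -0.173, -0.004]
contact_force: [0.7, -3.0, 6.5]
grip_width: 0.0131
gripper_force: 60.2
```

```bash
cat > sl.py <<'E'
from pk import *
import sys
a=6.4;u=np.array([-np.sin(np.radians(a)),np.cos(np.radians(a))]);o=np.array([.6015,.2215]); M=T(); z=M[2,3]
ob=r.get_obs(); print(M[:3,3].round(4),ob['contact_force'].round(1),'xs',((M[:2,3]-o)@u).round(4))
th=np.arctan2(M[1,0],M[0,0]); ur=np.array([-np.sin(th),np.cos(th)]); c=M[:2,3]+.145*ur
print('yaw',np.degrees(th).round(2),'expected rack',c.round(4))
I,P,h,s,v=look('scene'); 
b=P[(h>105)&(h<125)&(s>120)&(abs(P[...,0]-c[0])<.11)&(abs(P[...,1]-c[1])<.13)&(abs(P[...,2]-.006)<.008)]; print('plate',len(b),rect(b))
check('scene',c,np.degrees(th))
for xs in map(float,sys.argv[1:]): plan(tool(*(o+u*xs),z,a))
E
python3 sl.py -.25 -.2 -.1
```

```text
[ 0.6339 -0.0683  0.0499] [ 0.7 -3.   6.5] xs -0.2916
yaw 6.32 expected rack [0.618  0.0758]
plate 465 [array([651.7,  52.1]), array([213.9, 112.1]), np.float64(63.4)]
scene slot 0 136 x [-0.0654 -0.0558] y [-0.0527  0.0525] ztop [0.0868 0.0891]
scene slot 1 149 x [-0.0264 -0.0168] y [-0.0544  0.0528] ztop [0.0865 0.0892]
scene slot 2 154 x [0.0128 0.0223] y [-0.0561  0.0512] ztop [0.0861 0.0895]
scene slot 3 153 x [0.0519 0.0608] y [-0.0574  0.0471] ztop [0.0858 0.0893]
row [0.0, -0.166, 0.0] [-0.0, -0.002, -0.001] min rows 0.8
row [-0.0, -0.366, 0.0] [-0.0, -0.002, -0.001] min rows 1.8
row [-0.001, -0.766, 0.001] [-0.0, -0.002, -0.001] min rows 3.8
```

Emit:
servo_tool(
  commands=[
    [[0,-0.03,0],[0,0,0]],
    [[0,-0.07,0],[0,0,0]],
    [[0,-0.11,0],[0,0,0]],
    [[0,-0.15,0],[0,0,0]],
    [[0,-0.19,0],[0,0,0]],
    [[0,-0.23,0],[0,0,0]],
    [[0,-0.27,0],[0,0,0]],
    [[0,-0.31,0],[0,0,0]],
    [[0,-0.35,0],[0,0,0]],
    [[0,-0.38,0],[0,0,0]],
    [[0,-0.4,0],[0,0,0]],
    [[0,-0.4,0],[0,0,0]],
  ],
)

```text
clock: 47.05
tcp_pos: [0.6226, 0.0304, 0.0499]
orientation: [3.136, 0.174, 0.002]
contact_force: [-0.2, -4.9, 7.3]
grip_width: 0.0129
gripper_force: 60.1
```

```bash
python3 sl.py -.1 -.06
```

```text
[0.6226 0.0304 0.0499] [-0.2 -4.9  7.3] xs -0.1922
yaw 6.34 expected rack [0.6066 0.1745]
plate 412 [array([630.4, 142.2]), array([181.2,  97. ]), np.float64(61.2)]
scene slot 0 128 x [-0.0656 -0.0558] y [-0.053   0.0488] ztop [0.0856 0.0891]
scene slot 1 158 x [-0.0266 -0.0167] y [-0.0547  0.0527] ztop [0.086  0.0892]
scene slot 2 156 x [0.0134 0.0229] y [-0.0545  0.0495] ztop [0.086  0.0893]
scene slot 3 296 x [0.045  0.0755] y [-0.0734  0.0741] ztop [0.1031 0.1098]
row [0.001, -0.369, -0.0] [0.0, -0.001, -0.001] min rows 1.8
row [0.001, -0.529, -0.0] [0.0, -0.001, -0.001] min rows 2.6
```

Emit:
servo_tool(
  commands=[
    [[0,-0.03,0],[0,0,0]],
    [[0,-0.07,0],[0,0,0]],
    [[0,-0.11,0],[0,0,0]],
    [[0,-0.15,0],[0,0,0]],
    [[0,-0.19,0],[0,0,0]],
    [[0,-0.23,0],[0,0,0]],
    [[0,-0.27,0],[0,0,0]],
    [[0,-0.31,0],[0,0,0]],
    [[0,-0.35,0],[0,0,0]],
    [[0,-0.39,0],[0,0,0]],
    [[0,-0.42,0],[0,0,0]],
    [[0,-0.45,0],[0,0,0]],
    [[0,-0.47,0],[0,0,0]],
    [[0,-0.47,0],[0,0,0]],
  ],
)

```text
clock: 48.55
tcp_pos: [0.6094, 0.1472, 0.0499]
orientation: [3.137, 0.173, 0.001]
contact_force: [0.8, -5.9, 6.7]
grip_width: 0.0131
gripper_force: 60.1
```

Emit:
servo_tool(
  commands=[
    [[0,-0.01,0],[0,0,0]],
    [[0,-0.02,0],[0,0,0]],
    [[0,-0.03,0],[0,0,0]],
    [[0,-0.035,0],[0,0,0]],
    [[0,-0.04,0],[0,0,0]],
    [[0,-0.04,0],[0,0,0]],
  ],
)

```text
clock: 49.15
tcp_pos: [0.6085, 0.1555, 0.0499]
orientation: [3.135, 0.171, 0.001]
contact_force: [0.9, -8.5, 7.2]
grip_width: 0.0135
gripper_force: 60.2
```

```bash
python3 sl.py -.06 -.055
```

```text
[0.6085 0.1555 0.0499] [ 0.9 -8.5  7.2] xs -0.0664
yaw 6.26 expected rack [0.5927 0.2996]
plate 283 [array([599. , 224.9]), array([ 79.8, 104. ]), np.float64(58.2)]
scene slot 0 157 x [-0.0668 -0.0438] y [-0.0669  0.0726] ztop [0.109  0.1099]
scene slot 1 151 x [-0.0357 -0.0047] y [-0.0743  0.073 ] ztop [0.1092 0.1099]
scene slot 2 139 x [0.0044 0.0362] y [-0.0712  0.0735] ztop [0.1092 0.1099]
scene slot 3 147 x [0.0438 0.0757] y [-0.0749  0.0729] ztop [0.1094 0.11  ]
row [0.002, -0.026, -0.0] [0.001, -0.0, -0.002] min rows 0.1
row [0.001, -0.046, -0.0] [0.001, -0.0, -0.002] min rows 0.2
```

Emit:
servo_tool(
  commands=[
    [[0,-0.01,0],[0,0,0]],
    [[0,-0.02,0],[0,0,0]],
    [[0,-0.02,0],[0,0,0]],
  ],
)

```text
clock: 49.55
tcp_pos: [0.6079, 0.1608, 0.0499]
orientation: [3.136, 0.172, 0.001]
contact_force: [2.0, -7.3, 6.8]
grip_width: 0.0131
gripper_force: 60.1
```

Emit:
servo_tool(
  commands=[
    [[0,-0.01,0],[0,0,0]],
    [[0,-0.02,0],[0,0,0]],
    [[0,-0.02,0],[0,0,0]],
  ],
)

```text
clock: 49.85
tcp_pos: [0.6078, 0.1626, 0.0499]
orientation: [3.132, 0.168, 0.001]
contact_force: [1.9, -15.1, 8.6]
grip_width: 0.0129
gripper_force: 60.5
```

Emit:
servo_tool(
  commands=[
    [[0,-0.01,0],[0,0,0]],
    [[0,-0.02,0],[0,0,0]],
    [[0,-0.02,0],[0,0,0]],
    [[0,-0.02,0],[0,0,0]],
  ],
)

```text
clock: 50.25
tcp_pos: [0.6084, 0.1629, 0.0499]
orientation: [3.128, 0.164, 0.002]
contact_force: [2.1, -24.0, 10.2]
grip_width: 0.0131
gripper_force: 61.0
```

```bash
python3 sl.py
```

```text
[0.6084 0.1629 0.0499] [  2.1 -24.   10.2] xs -0.059
yaw 5.99 expected rack [0.5933 0.3071]
plate 274 [array([595.7, 231. ]), array([ 73.4, 102.3]), np.float64(57.8)]
scene slot 0 151 x [-0.0716 -0.0438] y [-0.0748  0.0701] ztop [0.1092 0.1099]
scene slot 1 162 x [-0.0363 -0.0045] y [-0.0749  0.074 ] ztop [0.1092 0.1099]
scene slot 2 166 x [0.0038 0.0348] y [-0.0749  0.0729] ztop [0.1092 0.1099]
scene slot 3 179 x [0.0441 0.0756] y [-0.0747  0.0713] ztop [0.1092 0.1099]
```

The rack is home: the grip is at x_s = −59 mm as predicted, and the force rose against the stop. I'll release, lift and measure the lever.

Emit:
servo_tool(
  commands=[
    [[0,0.012,0],[0,0,0]],
    [[0,0.012,0],[0,0,0]],
  ],
)

```text
clock: 50.55
tcp_pos: [0.6084, 0.1628, 0.0499]
orientation: [3.131, 0.167, 0.002]
contact_force: [4.4, -17.3, 8.3]
grip_width: 0.0131
gripper_force: 60.3
```

Emit:
servo_tool(
  commands=[
    [[0,0,0],[0,0,0]],
    [[0,0,0],[0,0,0]],
    [[0,0,0],[0,0,0]],
    [[0,0,0],[0,0,0]],
    [[0,0,-0.1],[0,0,0]],
    [[0,0,-0.3],[0,0,0]],
    [[0,0,-0.5],[0,0,0]],
    [[0,0,-0.7],[0,0,0]],
    [[0,0,-0.8],[0,0,0]],
    [[0,0,-0.8],[0,0,0]],
  ],
  claw=0.65,
)

```text
clock: 51.55
tcp_pos: [0.6079, 0.1718, 0.2541]
orientation: [-3.132, -0.176, -0.011]
contact_force: [-0.6, 0.1, -0.2]
grip_width: 0.0303
gripper_force: 0.0
```

```bash
cat > lv.py <<'E'
from pk import *
a=6.4;u=np.array([-np.sin(np.radians(a)),np.cos(np.radians(a))]);w=np.array([u[1],-u[0]]);o=np.array([.6015,.2215])
def st(xs,lat,z,yaw=6.4): return tool(*(o+u*xs+w*lat),z,yaw)
def see():
  for n in('top','scene','wrist'):
    I,P,h,s,v=look(n,'l_'+n); x,y,z=P[...,0],P[...,1],P[...,2]
    m=((h<8)|(h>172))&(s>140)&(z>.11)&(z<.19)&(abs(x-.47)<.08)&(abs(y-.3)<.12)
    if m.sum()>8: p=P[m]; q=(p[:,:2]-o); print(n,'lever ball xs',np.percentile(q@u,[2,98]).round(4),'lat',np.percentile(q@w,[2,98]).round(4),'z',np.percentile(p[:,2],[2,98]).round(4))
    g=P[(h>20)&(h<36)&(s>110)&(abs(y-.16)<.05)&(abs(x-.608)<.05)&(z>.056)&(z<.072)]
    if len(g)>8: q=g[:,:2]-o; print(n,'grip xs',np.percentile(q@u,[2,98]).round(4),'lat',np.percentile(q@w,[2,98]).round(4))
E
python3 - <<'E'
from lv import *
print(T().round(3)); see(); plan(st(-.03,-.112,.25),st(-.03,-.112,.144))
E
```

```text
[[ 0.994  0.112  0.007  0.608]
 [ 0.112 -0.994  0.005  0.172]
 [ 0.007 -0.004 -1.     0.254]
 [ 0.     0.     0.     1.   ]]
top grip xs [-0.0686 -0.0567] lat [-0.0248  0.0127]
scene lever ball xs [0.0227 0.0409] lat [-0.1166 -0.1006] z [0.1405 0.1558]
scene grip xs [-0.0688 -0.0545] lat [-0.0206  0.0191]
wrist grip xs [-0.0674 -0.0554] lat [-0.0216  0.0174]
row [-0.44, -0.084, -0.007] [-0.001, 0.002, 0.0] min rows 2.2
row [-0.439, -0.084, 0.417] [-0.001, 0.002, 0.0] min rows 3.1
```

Emit:
servo_tool(
  commands=[
    [[-0.43,-0.084,0],[0,0,0]],
    [[-0.43,-0.084,0],[0,0,0]],
    [[-0.43,-0.084,0],[0,0,0]],
    [[-0.43,-0.084,0.1],[0,0,0]],
    [[-0.43,-0.084,0.25],[0,0,0]],
    [[-0.43,-0.084,0.35],[0,0,0]],
    [[-0.43,-0.084,0.42],[0,0,0]],
    [[-0.43,-0.084,0.42],[0,0,0]],
    [[-0.43,-0.084,0.42],[0,0,0]],
  ],
  claw=1,
)

```text
clock: 52.6
tcp_pos: [0.4963, 0.1796, 0.1434]
orientation: [-3.135, -0.176, 0.004]
contact_force: [-0.1, 0.7, 0.2]
grip_width: -0.0002
gripper_force: 0.0
```

```bash
python3 - <<'E'
from lv import *
M=T();print(M[:3,3].round(4),((M[:2,3]-o)@u).round(4),((M[:2,3]-o)@w).round(4)); see(); plan(st(.06,-.11,.144),st(.11,-.11,.144))
E
```

```text
[0.4963 0.1796 0.1434] -0.0299 -0.1092
top grip xs [-0.0689 -0.0562] lat [-0.0246  0.0152]
scene lever ball xs [0.0227 0.0399] lat [-0.116  -0.1004] z [0.1409 0.1552]
scene grip xs [-0.0686 -0.055 ] lat [-0.0214  0.0197]
wrist lever ball xs [-0.0037  0.0418] lat [-0.1211 -0.101 ] z [0.1399 0.1759]
wrist grip xs [-0.0671 -0.0538] lat [-0.0217  0.0172]
row [-0.008, -0.358, 0.005] [-0.002, -0.001, 0.0] min rows 1.8
row [-0.007, -0.558, 0.005] [-0.002, -0.001, 0.0] min rows 2.8
```

View pics/l_wrist.png

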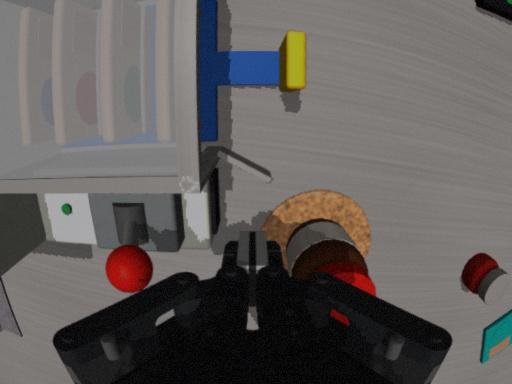

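Through the clear hood all four lids stand in the rack. The lever ball (128,268) is straight ahead of the closed fingers (255,250), so I'll push.

Emit:
servo_tool(
  commands=[
    [[-0.003,-0.06,0],[0,0,0]],
    [[-0.003,-0.12,0],[0,0,0]],
    [[-0.003,-0.18,0],[0,0,0]],
    [[-0.003,-0.22,0],[0,0,0]],
    [[-0.003,-0.26,0],[0,0,0]],
    [[-0.003,-0.3,0],[0,0,0]],
    [[-0.003,-0.34,0],[0,0,0]],
    [[-0.003,-0.38,0],[0,0,0]],
    [[-0.003,-0.42,0],[0,0,0]],
    [[-0.003,-0.44,0],[0,0,0]],
    [[-0.003,-0.44,0],[0,0,0]],
  ],
)

```text
clock: 53.85
tcp_pos: [0.4848, 0.2772, 0.1436]
orientation: [3.122, 0.163, -0.009]
contact_force: [-1.3, -30.6, 16.5]
grip_width: -0.0004
gripper_force: 15.3
```

Emit:
servo_tool(
  commands=[
    [[0,-0.02,0],[0,0,0]],
    [[0,-0.04,0],[0,0,0]],
    [[0,-0.06,0],[0,0,0]],
    [[0,-0.08,0],[0,0,0]],
    [[0,-0.08,0],[0,0,0]],
  ],
)

```text
clock: 54.35
tcp_pos: [0.4849, 0.2789, 0.1433]
orientation: [3.097, 0.143, -0.017]
contact_force: [-3.3, -71.9, 43.4]
grip_width: 0.0001
gripper_force: 37.3
```

```bash
python3 - <<'E'
from lv import *
M=T();print(M[:3,3].round(4),((M[:2,3]-o)@u).round(4),((M[:2,3]-o)@w).round(4)); see()
E
```

```text
[0.4849 0.2789 0.1433] 0.07 -0.1095
top grip xs [-0.0688 -0.057 ] lat [-0.0241  0.0129]
scene lever ball xs [0.085  0.1002] lat [-0.1128 -0.0993] z [0.14   0.1504]
scene grip xs [-0.0681 -0.055 ] lat [-0.0204  0.0196]
wrist lever ball xs [0.045  0.1026] lat [-0.1155 -0.0962] z [0.1359 0.185 ]
wrist grip xs [-0.0661 -0.0533] lat [-0.0218  0.0172]
```

The lever hit its stop: the ball moved 62 mm to the mirror position at the same height, which is fully over. I'll back off.

Emit:
servo_tool(
  commands=[
    [[0,0.1,0],[0,0,0]],
    [[0,0.25,0],[0,0,0]],
    [[0,0.45,0],[0,0,0]],
    [[0,0.45,-0.2],[0,0,0]],
    [[0,0.45,-0.4],[0,0,0]],
    [[-0.1,0.45,-0.5],[0,0,0]],
    [[-0.1,0.45,-0.5],[0,0,0]],
    [[-0.1,0.45,-0.5],[0,0,0]],
  ],
)

```text
clock: 55.3
tcp_pos: [0.4693, 0.1945, 0.2695]
orientation: [-3.134, -0.176, -0.001]
contact_force: [-0.2, 0.7, -0.6]
grip_width: -0.0001
gripper_force: 0.0
```

```bash
python3 - <<'E'
from lv import *
print(T()[:3,3].round(3)); see()
import cv2
b=cv2.imread('pics/l_scene.png'); cv2.imwrite('pics/fin.png',cv2.resize(b[130:310,80:480],None,fx=2,fy=2,interpolation=2))
for n,c in(('tin',(.414,-.137)),('pitcher',(.775,.07)),('carton_a',(.737,-.274))):
    for d in r.mark_of('scene',n)[:1]: print(n,atz('scene',d['uv'],0).round(3),c)
E
```

```text
[0.469 0.195 0.269]
top grip xs [-0.0688 -0.0571] lat [-0.0244  0.0145]
scene lever ball xs [0.0799 0.0966] lat [-0.1183 -0.1031] z [0.1373 0.152 ]
scene grip xs [-0.0681 -0.0552] lat [-0.0218  0.0194]
wrist lever ball xs [0.0791 0.0991] lat [-0.1241 -0.1028] z [0.1381 0.1512]
wrist grip xs [-0.0674 -0.0541] lat [-0.0223  0.0167]
tin [0.256 0.42  0.   ] (0.414, -0.137)
pitcher [0.77  0.086 0.   ] (0.775, 0.07)
carton_a [ 0.747 -0.271  0.   ] (0.737, -0.274)
```

View pics/fin.png

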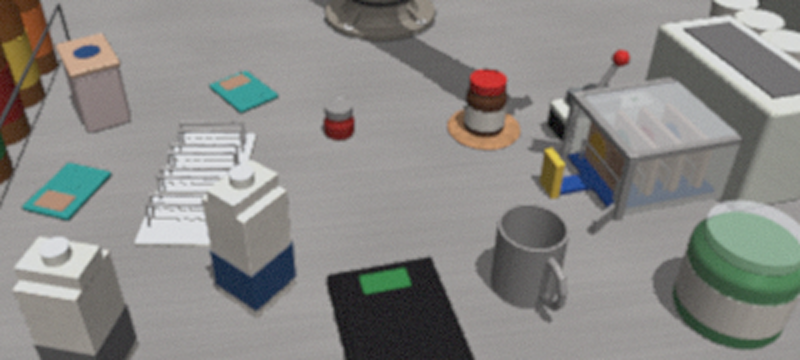

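Everything is in place. The ball settled about 4 mm back after I released the lever, so I'll check its angle before handing in.

```bash
python3 - <<'E'
from lv import *
for n in('wrist','scene'):
    I,P,h,s,v=look(n); q=P[...,:2]-o; xs=q@u; lat=q@w; z=P[...,2]
    m=(abs(lat+.110)<.012)&(xs>.0)&(xs<.14)
    for lo in np.arange(.05,.16,.01):
        k=m&(z>=lo)&(z<lo+.01)
        if k.sum()>3: print(n,round(lo,2),k.sum(),np.percentile(xs[k],[5,50,95]).round(4),np.median(lat[k]).round(3))
P=np.load('sceneP.npy'); q=P[...,:2]-o; xs=q@u; lat=q@w; z=P[...,2]; m=(abs(lat+.110)<.012)&(xs>.0)&(xs<.14)
for lo in np.arange(.05,.16,.01):
    k=m&(z>=lo)&(z<lo+.01)
    if k.sum()>3: print('before',round(lo,2),k.sum(),np.percentile(xs[k],[5,50,95]).round(4))
E
```

```text
wrist 0.05 880 [0.0055 0.1052 0.1362] -0.109
wrist 0.06 23 [0.0227 0.0229 0.0231] -0.109
wrist 0.07 433 [0.0234 0.0376 0.0896] -0.108
wrist 0.08 732 [0.0278 0.0521 0.0855] -0.109
wrist 0.09 113 [0.0546 0.0613 0.066 ] -0.112
wrist 0.1 81 [0.0655 0.0691 0.0726] -0.113
wrist 0.11 74 [0.0719 0.0746 0.0785] -0.112
wrist 0.12 76 [0.0762 0.0794 0.0824] -0.113
wrist 0.13 44 [0.0788 0.0803 0.0869] -0.11
wrist 0.14 385 [0.0799 0.0863 0.0992] -0.11
wrist 0.15 118 [0.0856 0.0911 0.096 ] -0.114
scene 0.05 21 [0.0022 0.0069 0.0155] -0.112
scene 0.08 4 [0.0529 0.0562 0.059 ] -0.119
scene 0.09 13 [0.0595 0.0643 0.0707] -0.113
scene 0.1 11 [0.067  0.0693 0.075 ] -0.11
scene 0.11 12 [0.0716 0.0754 0.0798] -0.111
scene 0.12 13 [0.0754 0.0806 0.0867] -0.111
scene 0.13 17 [0.0796 0.086  0.0951] -0.107
scene 0.14 36 [0.0797 0.0863 0.0964] -0.106
scene 0.15 6 [0.0841 0.087  0.093 ] -0.109
before 0.05 24 [0.0027 0.0067 0.0167]
before 0.09 9 [0.0469 0.049  0.0594]
before 0.1 9 [0.0429 0.0459 0.0495]
before 0.11 8 [0.0385 0.0431 0.0486]
before 0.12 11 [0.0347 0.0387 0.0429]
before 0.13 11 [0.0244 0.0272 0.042 ]
before 0.14 27 [0.0212 0.0274 0.0386]
before 0.15 22 [0.0248 0.031  0.0402]
```

The ball geometry is a little ambiguous, between 0.85 and 1.0 rad. I'll push once more at a higher point, with a longer lever arm, and see whether it goes any further.

```bash
python3 - <<'E'
from lv import *
plan(st(.0,-.11,.27),st(0.0,-.11,.155),st(.045,-.11,.155),st(.07,-.11,.155),st(.085,-.11,.155))
E
```

```text
row [0.098, -0.051, -0.007] [-0.001, 0.001, 0.0] min rows 0.6
row [0.099, -0.05, 0.453] [-0.001, 0.001, 0.0] min rows 2.3
row [0.099, -0.23, 0.453] [-0.001, 0.001, 0.0] min rows 2.6
row [0.099, -0.33, 0.454] [-0.001, 0.001, 0.0] min rows 2.8
row [0.099, -0.39, 0.454] [-0.001, 0.001, 0.0] min rows 3.0
```

Emit:
servo_tool(
  commands=[
    [[0.099,-0.05,0],[0,0,0]],
    [[0.099,-0.05,0.2],[0,0,0]],
    [[0.099,-0.05,0.4],[0,0,0]],
    [[0.099,-0.05,0.453],[0,0,0]],
    [[0.099,-0.05,0.453],[0,0,0]],
    [[0.099,-0.13,0.453],[0,0,0]],
    [[0.099,-0.2,0.453],[0,0,0]],
    [[0.099,-0.25,0.453],[0,0,0]],
    [[0.099,-0.29,0.453],[0,0,0]],
    [[0.099,-0.33,0.453],[0,0,0]],
    [[0.099,-0.35,0.453],[0,0,0]],
    [[0.099,-0.35,0.453],[0,0,0]],
  ],
)

```text
clock: 56.9
tcp_pos: [0.4852, 0.2802, 0.1567]
orientation: [3.133, 0.171, -0.001]
contact_force: [1.0, -10.3, 8.0]
grip_width: 0.0002
gripper_force: 6.2
```

Emit:
servo_tool(
  commands=[
    [[0,-0.02,0],[0,0,0]],
    [[0,-0.04,0],[0,0,0]],
    [[0,-0.05,0],[0,0,0]],
    [[0,-0.05,0],[0,0,0]],
  ],
)

```text
clock: 57.3
tcp_pos: [0.4853, 0.282, 0.1563]
orientation: [3.12, 0.159, -0.006]
contact_force: [-0.4, -35.4, 21.7]
grip_width: -0.0004
gripper_force: 20.3
```

```bash
python3 - <<'E'
from lv import *
M=T();print(((M[:2,3]-o)@u).round(4),((M[:2,3]-o)@w).round(4)); see()
E
```

```text
0.0731 -0.1088
top grip xs [-0.0681 -0.0567] lat [-0.0249  0.013 ]
scene lever ball xs [0.0857 0.1009] lat [-0.1142 -0.0999] z [0.1399 0.1503]
scene grip xs [-0.0686 -0.0548] lat [-0.0203  0.0187]
wrist lever ball xs [0.064  0.1024] lat [-0.1193 -0.0965] z [0.1367 0.1864]
wrist grip xs [-0.066  -0.0532] lat [-0.0219  0.0172]
```

It meets the same hard stop, with the contact normal along the lever's own lean, so it is fully over. I'll retreat gently and hand in.

Emit:
servo_tool(
  commands=[
    [[0,0.03,0],[0,0,0]],
    [[0,0.06,0],[0,0,0]],
    [[0,0.1,0],[0,0,0]],
    [[0,0.2,0],[0,0,0]],
    [[0,0.35,0],[0,0,0]],
    [[0,0.35,-0.2],[0,0,0]],
    [[0,0.35,-0.4],[0,0,0]],
    [[0,0.35,-0.5],[0,0,0]],
    [[0,0.35,-0.5],[0,0,0]],
    [[0,0.35,-0.5],[0,0,0]],
  ],
)

```text
clock: 58.45
tcp_pos: [0.4925, 0.2093, 0.2811]
orientation: [-3.134, -0.176, -0.0]
contact_force: [-0.9, 0.5, -0.2]
grip_width: -0.0005
gripper_force: 0.0
```

```bash
python3 - <<'E'
from lv import *
see(); print(r.get_obs()['contact_force'].round(1)); print(r.hand_in())
E
```

```text
top grip xs [-0.0688 -0.0569] lat [-0.0247  0.0125]
scene lever ball xs [0.08   0.0962] lat [-0.117  -0.1008] z [0.1376 0.1515]
scene grip xs [-0.0682 -0.0543] lat [-0.0227  0.0198]
wrist lever ball xs [0.0792 0.1001] lat [-0.1237 -0.1024] z [0.1385 0.1513]
wrist grip xs [-0.0673 -0.0537] lat [-0.0218  0.0174]
[ 0.1 -0.3  0.8]
the job is handed in; nothing more can be done
None
```

The job is handed in at about 58 s: the jar is on the cork mat, all four lids stand in the rack, the rack is home against the stop, and the lever was pushed twice to its hard stop, though its angle measured only roughly 0.8 to 1.0 rad.

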